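# Reload the spring-loaded pinch-bowl dispenser

## Task

Load the two loose green pinch bowls into the spring-loaded dispenser under the shelf, on top of the one already in it, then put the aluminium cover on top, knob up, pushing every piece straight down against the spring until both catches snap back over its rim. Lean in under the shelf without bumping it, and leave the bottles, grinder, salt box and tongs where they are.

Things in the scene. Friction and masses are not known exactly. Their poses are not given: they have to be found in the camera images.
- bowl_a: loose green ceramic pinch bowl on the worktop, to be loaded. Straight-sided, outer diameter 60, height 24, wall 5.5, inner depth 16; the lowest 3 mm is only 57 across; about 100 g. Origin: centre of its underside, z up out of its mouth. Bowls stack flat on each other's rims, 24 mm each.
- bowl_b: a second loose pinch bowl, the same in every way as bowl_a
- bowl_in: a third such bowl, already in the dispenser at the start, on the platform, held down by the catches
- cover: loose aluminium dust cover on the worktop, knob up: a disc 60 across and 8 thick (lowest 2 mm 57 across) with a black knob 18 across and 26 tall on its centre, 34 high over all, about 70 g. Origin: centre of its underside, z up through the knob.
- dispenser: fixed steel spring-loaded bowl dispenser, an open-sided column. Origin: centre of its underside, on the column's axis, z up. Base plate 110 (x) by 100 (y), 12 thick. Its +y and -y sides are free above the base, from 30 mm off the axis outwards: room for fingers. Catch posts stand on its +x and -x sides, 38 to 60 from the axis, 129 high.
- catch_level (a point): point on the dispenser's axis level with the flat underside of both catches, 112 above the worktop. A piece is home when its rim (the bowl's rim, the cover disc's upper edge) is below this level and both catches are back in above it
- mouth (a point): point on the dispenser's axis level with the tops of its four guide rods, 141.5 above the worktop. The rods (7 thick) stand at 40, -40, 150 and -150 degrees from its +x axis and leave 62 mm between them for a 60 mm bowl; above 126 they flare outwards
- platform_top (a point): centre of the top of the sprung platform (disc 54 across) that carries the pile
- platform (a joint): how far the platform has sunk, m: 0 empty (top 0.5 mm below the catches), about 0.0245 with one bowl held, 0.0485 two, 0.0725 three, 0.0805 three and the cover; stops at 0.088. The spring pushes up with 3.5 N at 0 and 70 N more per metre. Pressing a piece home takes about 3 to 8 N, more if it goes in crooked
- catch_far (a joint): travel of the +x spring catch, m: 0 sprung in, its brass nose 25 from the axis; 0.005 or more: pushed outward by a piece passing. Nose 12.5 wide, flat below, 17 high (112 to 129 above the worktop), its top a steep ramp out to 33 from the axis: pressing a piece straight down drives it outward, then it snaps back over the rim
- catch_near (a joint): the same for the catch on the -x side (towards the robot)
- shelf: fixed white laminate shelf over the dispenser; origin: middle of its lower front edge. Board 205 deep (+x), 18 thick, from 270 to the right (-y) to 350 to the left, underside 330 above the worktop. It covers half or more of the dispenser, so an upright tool strikes it: lean back towards the robot
- bottle_1: amber glass bottle with black cap and paper label, diameter 54, height 144, upright; origin: centre of its underside; bystander; on the shelf
- bottle_2: amber glass bottle with black cap and paper label, diameter 54, height 144, upright; origin: centre of its underside; bystander; on the shelf
- bottle_3: amber glass bottle with black cap and paper label, diameter 54, height 144, upright; origin: centre of its underside; bystander; on the worktop
- bottle_4: amber glass bottle with black cap and paper label, diameter 54, height 144, upright; origin: centre of its underside; bystander; on the worktop
- grinder: aluminium pepper grinder, upright on the worktop, diameter 54 at the foot, 50 at the head, height 147; origin: centre of its underside; bystander
- salt_box: round low wooden salt box, diameter 72, height 44; origin: centre of its underside; bystander
- tong: steel tongs lying on the worktop, 220 long along their own x (from -118 to +103), 48 wide at the jaws, 18 high; origin on the worktop under their middle; bystander

How it is judged:
By the outcome, as a careful person would: the job done as asked, in the order asked, and still so for the second after the job is handed in, with the robot touching nothing.
It also fails if it takes over 72 s, if anything falls off the work surface, if the arm or the gripper's body presses on something with over 40 N, if the wrist force passes 120 N, or if a joint passes its speed limit or range.

## Robot

A 6-joint arm with a two-finger parallel gripper is mounted at the origin on the work surface. World frame = base frame: x ahead of the robot, y to its left, z up, the work surface at z = 0. Lengths are in mm, angles in rad, forces in N, time in s.
With the tool pointing down it reaches from about 350 to 875 mm from the base axis. Payload 4.2 kg.
Tool frame: the origin (TCP) lies between the finger pads; the fingertips stand 8 mm ahead of it and the grasp point (between the pads) lies 11 mm behind it; z points along the fingers, y is the line along which they close (so a half turn about z gives the same grasp; the last joint's range is limited). The gripper opens to 85 mm and grips with 20 to 120 N. Pads are 22 mm wide; open, the fingers measure 114 mm over their backs; the gripper's body (76 mm by 85 mm) begins 54 mm behind the grasp point. The pads swing forward as they close: fully open they stand 13 mm farther back than shut.
Start: joints at [1.552, 0.385, 0.008, 0, -1.194, -0.259], TCP at [171.368, 601.026, 239.312] pointing down, gripper open.
Joint ranges: [-3.14, 3.14], [-1.21, 2.06], [-1.07, 1.41], [-3.16, 2.05], [-2.99, -0.16], [-3.1, 3.1]. Speed limits (rad/s): [2.79, 2.79, 3.14, 3.14, 3.14, 3.14].

## Interface

Orientations are given as a unit quaternion [x, y, z, w].
In Python, from bench import read_state, get_image, camera_params, job_done gives the robot as it stands.
- The arm moves only by the tool drive_tool, never from a script. Its argument "moves" is a list that holds one entry, the list of rows, each a list of 7 numbers: the shift along the tool's x, y, z in m, then the turn, a rotation vector about the tool's x, y, z in rad, then the closure in counts, from 0 (fully open) to 255 (shut). A call has 1 to 8 rows; each row shifts and turns the commanded pose from where the row before left it, along the tool's axes as they then stand; what a row does not reach is not made up. A row lasts 1/12 s, in which the tool goes at most 41.7 mm and 7.16 degrees, less where a joint would pass 70% of its speed; a pose out of reach is approached as far as the arm can. A call is refused whole if a number of a shift passes 0.0417 or a number of a turn 0.125, either way. A call with a gripper value outside its range is refused whole. The fingers move at their own pace and stop on an object; the grip force is fixed at half the most. Time passes only in rows, so rows that do not move let the fingers close. It gives the time, the measured TCP pose, the force and the opening at its end, in the units of the state.
- read_state(): the state, without advancing time (a new reading comes with each control period).
- get_image(name): name is "scene" or "top" or "wrist"; returns the picture (420x560x3 uint8, blue, green, red); there is no depth.
- camera_params(name): a dict with "mtx" (3x3 intrinsics, pixels), "extrinsics" (4x4, takes a point from camera to world coordinates). Camera axes: x right, y up, looking along -z (the intrinsics and any distortion apply to the point x, -y, -z); pixel columns grow to the right and rows downward; lengths in mm; the calibration is good to about 2 mm. A picture is of the moment at which its call begins: read the wrist's pose just before it. camera_params takes no time and is no camera call; for the wrist camera it gives the pose at the moment of the call.
- job_done(): hands the job in, once; it reports no verdict.
The state is a dict: "clock": time; "joints": joint angles; "joint_vel": joint speeds; "joint_efforts": joint torques, N m; "position": TCP position; "ee_rot": TCP orientation; "contact_force": force on the tool from outside, world axes, zero at the start; "wrist_torque": the same for the moment, N m; "gripper_width": finger opening in mm.
Only numpy, scipy, OpenCV 4.12 (cv2) and the standard library are available. Lean on these libraries where they do the work, as an engineer would, in place of code of your own. Each camera call takes 0.05 s, during which the arm holds its last target. There are 200 camera calls.

## Working session

There is one attempt and no reset: what is moved stays moved. The work goes in short steps, Python scripts to look and compute and a tool call to move; the robot and the scene stay as the last step left them, time stands still between calls to the robot, and variables do not carry over. Pictures are saved under pics/ and viewed, on a budget of 10 in all, crops included, one or two more only if the job needs it, and the job is handed in when it is done.

Besides the shell and the picture viewer there is one more tool, called after "Request:" as name(argument=value, ...), one argument or row to a line, values as JSON. drive_tool: Moves the arm, as the interface text tells. Its arguments: {"type":"object","properties":{"moves":{"type":"array"}},"required":["moves"]}

```bash
mkdir -p pics; ls; python3 - <<'E'
from bench import *
import cv2,numpy as np
np.set_printoptions(precision=4,suppress=True)
print(read_state())
for n in("scene","top"):
    cv2.imwrite(f"pics/{n}0.png",get_image(n)); p=camera_params(n); print(n,p)
E
```

```text
pics
{'clock': 0.0, 'joints': array([ 1.5516,  0.3855,  0.0066, -0.0005, -1.194 , -0.2586]), 'joint_vel': array([-0.0004, -0.0015, -0.0023, -0.0008,  0.0003,  0.0004]), 'joint_efforts': array([  0.0002, -39.229 ,  18.8393,   4.1863,  -0.0046,   0.    ]), 'position': array([171.2375, 600.4814, 238.2193]), 'ee_rot': array([ 0.9904, -0.1386, -0.0001,  0.0011]), 'contact_force': array([-0.3696,  0.1244,  0.2781]), 'wrist_torque': array([0.0109, 0.0085, 0.0482]), 'gripper_width': 84.8916790591822}
scene {'mtx': array([[435.25  ,   0.    , 282.3876],
       [  0.    , 435.25  , 220.5315],
       [  0.    ,   0.    ,   1.    ]]), 'extrinsics': array([[  -0.9176,    0.3488,   -0.1908,  401.326 ],
       [  -0.3975,   -0.8058,    0.4389,  514.3478],
       [  -0.0007,    0.4786,    0.878 , 1300.5759],
       [   0.    ,    0.    ,    0.    ,    1.    ]])}
top {'mtx': array([[526.2626,   0.    , 283.9542],
       [  0.    , 526.2626, 206.6043],
       [  0.    ,   0.    ,   1.    ]]), 'extrinsics': array([[   0.0184,    0.9923,   -0.1221,  490.3527],
       [  -0.9998,    0.0191,    0.0042,  -10.6055],
       [   0.0065,    0.122 ,    0.9925, 1415.7831],
       [   0.    ,    0.    ,    0.    ,    1.    ]])}
```

View pics/scene0.png

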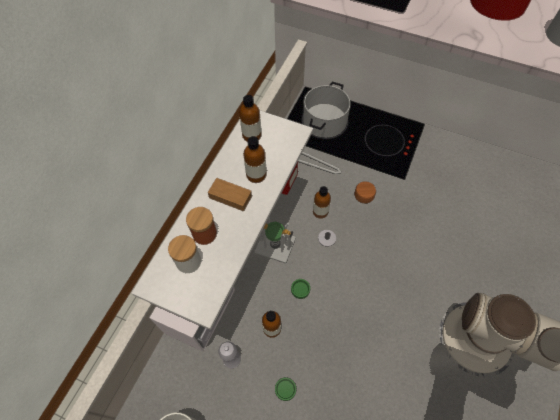

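View pics/top0.png

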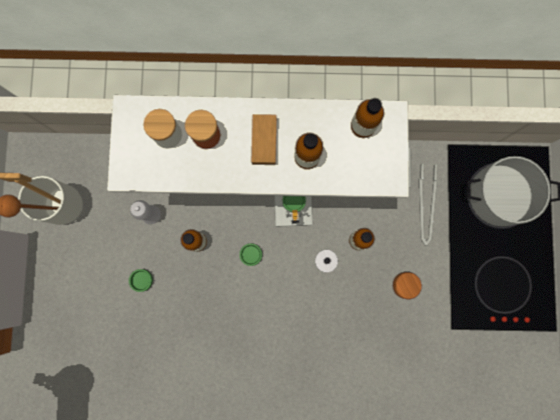

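The scene view shows the bowls at (286,389) and (301,289), the cover at (327,238), and the dispenser at about (280,243) under the shelf. In the top view the bowls are at (142,280) and (251,254), the cover at (327,261), and the dispenser front at (275–312,226).

```bash
cat > h.py <<'E'
from bench import *
import cv2,numpy as np
from scipy.spatial.transform import Rotation as R
np.set_printoptions(precision=2,suppress=True)
def back(p,uv,z):
    K,E=p["mtx"],p["extrinsics"]
    d=np.linalg.inv(K)@[uv[0],uv[1],1]; d=E[:3,:3]@(d*[1,-1,-1]); o=E[:3,3]
    return o+d*(z-o[2])/d[2]
def proj(p,X):
    E=p["extrinsics"]; c=(np.asarray(X)-E[:3,3])@E[:3,:3]*[1,-1,-1]; q=c@p["mtx"].T
    return q[...,:2]/q[...,2:]
E
python3 - <<'E'
from h import *
ims=[]
for n,roi in(("scene",(245,205,90,75)),("top",(255,180,90,75))):
    im=cv2.imread(f"pics/{n}0.png");p=camera_params(n)
    hsv=cv2.cvtColor(im,cv2.COLOR_BGR2HSV)
    m=cv2.inRange(hsv,(45,90,40),(85,255,255))
    k,l,s,c=cv2.connectedComponentsWithStats(m)
    for i in range(1,k):
        if s[i,4]>60:
            ctr=s[i,:2]+(s[i,2:4]-1)/2
            print(n,s[i],c[i],back(p,c[i],20),back(p,ctr,14))
    x,y,w,h=roi; ims.append(cv2.resize(im[y:y+h,x:x+w],None,fx=6,fy=6,interpolation=cv2.INTER_CUBIC)[:,:390 if 0 else 540])
p=camera_params("top");q=camera_params("scene")
print("cover",back(p,(327,261),34),back(q,(327.5,236.5),34))
print("shelf front",back(p,(109,190),348),back(p,(408,195),348))
print("b3",back(p,(192,240),144),back(q,(272,316),144),"b4",back(p,(364,238),144),back(q,(323,191),144))
print("grinder",back(p,(139,208),147),"salt",back(p,(407,285),44),"tong",back(p,(427,242),9),back(p,(428,165),9))
print("disp base",[back(p,u,12)[:2] for u in((276,226),(312,223))])
o=np.hstack(ims); o=cv2.resize(o,(800,int(o.shape[0]*800/o.shape[1])),interpolation=cv2.INTER_AREA);cv2.imwrite("pics/z1.png",o);print(o.shape)
E
```

```text
scene [266 222  18  18 162] [274.8  229.98] [688.48 -83.12  20.  ] [689.94 -83.74  14.  ]
scene [291 279  19  19 275] [300.11 288.25] [534.63  71.06  20.  ] [535.88  68.36  14.  ]
scene [275 379  21  21 314] [284.93 389.58] [461.47 359.97  20.  ] [462.17 357.76  14.  ]
top [283 196  22  16 267] [293.56 202.73] [673.   -41.94  20.  ] [671.7  -41.95  14.  ]
top [240 244  22  21 366] [250.54 254.1 ] [533.99  69.49  20.  ] [534.42  69.94  14.  ]
top [129 270  23  21 391] [140.42 280.07] [460.76 356.36  20.  ] [460.78 359.04  14.  ]
cover [ 519.3  -131.51   34.  ] [ 518.53 -122.79   34.  ]
shelf front [649.09 343.78 348.  ] [ 650.61 -269.26  348.  ]
b3 [561.36 204.45 144.  ] [561.55 217.04 144.  ] b4 [ 574.02 -210.98  144.  ] [ 577.52 -211.48  144.  ]
grinder [636.29 335.33 147.  ] salt [ 461.25 -337.87   44.  ] tong [ 575.37 -400.97    9.  ] [ 785.16 -406.8     9.  ]
disp base [array([610.38,   3.83]), array([620.27, -92.4 ])]
(333, 800, 3)
```

View pics/z1.png

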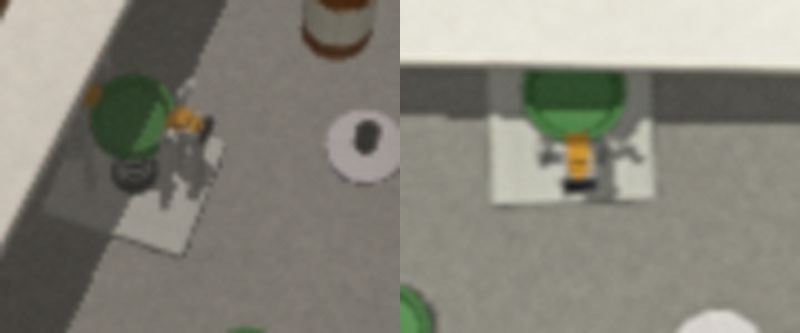

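The crops show the loaded bowl's rim centred at scene pixel about (274.8,230.5), the near catch at top-view column about 295, and the base's front edge at about (275.3,226.1)–(312.4,224.5) in the top view.

```bash
cat >> h.py <<'E'
def rot(tilt,yaw):  # tool z leans forward (+x) by tilt deg, yaw deg about world z
    return R.from_euler('z',yaw,degrees=True)*R.from_quat([1,0,0,0])*R.from_euler('y',tilt,degrees=True)
def plan(pos,Rt,nmin=1,speed=40):
    s=read_state(); p=s["position"]; R0=R.from_quat(s["ee_rot"])
    rv=(R0.inv()*Rt).as_rotvec(); d=np.asarray(pos)-p
    n=max(nmin,int(np.ceil(np.linalg.norm(d)/speed)),int(np.ceil(np.linalg.norm(rv)/.12)))
    print("n",n,"dist",d,"turn",rv)
    Rk=R0
    for k in range(n):
        print(np.round(np.r_[Rk.inv().apply(d/n)/1000,rv/n],4).tolist()); Rk=Rk*R.from_rotvec(rv/n)
E
python3 - <<'E'
from h import *
p=camera_params("top");q=camera_params("scene")
print("axis",back(q,(274.8,230.5),110))
c=[back(p,u,12)[:2] for u in((275.3,226.1),(312.4,224.5))];print(c)
d=c[1]-c[0];yaw=np.arctan2(d[0],-d[1]);m=(c[0]+c[1])/2;print("yaw",yaw,m+55*np.array([np.cos(yaw),np.sin(yaw)]))
print("catch tip,top cam (295,216)",back(p,(295,216),128))
print("cover disc top",back(p,(326.4,261.5),8),back(q,(327.4,238),8))
plan([535-60,70,150],rot(35,0))
E
```

```text
axis [667.55 -39.47 110.  ]
[array([610.07,   5.7 ]), array([616.26, -93.52])]
yaw 0.06221329130486973 [668.06 -40.49]
catch tip,top cam (295,216) [626.02 -43.6  128.  ]
cover disc top [ 518.49 -132.2     8.  ] [ 519.29 -130.55    8.  ]
n 16 dist [ 303.77 -530.54  -88.31] turn [ 0.09  0.61 -0.27]
[0.0274, 0.0267, 0.0056, 0.0054, 0.0379, -0.0168]
[0.0267, 0.0272, 0.0065, 0.0054, 0.0379, -0.0168]
[0.026, 0.0276, 0.0073, 0.0054, 0.0379, -0.0168]
[0.0252, 0.0281, 0.0081, 0.0054, 0.0379, -0.0168]
[0.0244, 0.0286, 0.0089, 0.0054, 0.0379, -0.0168]
[0.0236, 0.029, 0.0097, 0.0054, 0.0379, -0.0168]
[0.0227, 0.0295, 0.0104, 0.0054, 0.0379, -0.0168]
[0.0218, 0.0299, 0.0111, 0.0054, 0.0379, -0.0168]
[0.0208, 0.0303, 0.0117, 0.0054, 0.0379, -0.0168]
[0.0199, 0.0307, 0.0123, 0.0054, 0.0379, -0.0168]
[0.0189, 0.0311, 0.0129, 0.0054, 0.0379, -0.0168]
[0.0179, 0.0315, 0.0134, 0.0054, 0.0379, -0.0168]
[0.0168, 0.0319, 0.0139, 0.0054, 0.0379, -0.0168]
[0.0157, 0.0322, 0.0143, 0.0054, 0.0379, -0.0168]
[0.0146, 0.0325, 0.0147, 0.0054, 0.0379, -0.0168]
[0.0135, 0.0329, 0.0151, 0.0054, 0.0379, -0.0168]
```

```bash
python3 - <<'E'
from h import *
plan([461-75,358,130],rot(35,0),nmin=8)
E
```

```text
n 9 dist [ 214.77 -242.54 -108.31] turn [ 0.09  0.61 -0.27]
[0.0303, 0.0193, 0.0121, 0.0096, 0.0674, -0.0298]
[0.0289, 0.0204, 0.0139, 0.0096, 0.0674, -0.0298]
[0.0273, 0.0213, 0.0156, 0.0096, 0.0674, -0.0298]
[0.0255, 0.0223, 0.0171, 0.0096, 0.0674, -0.0298]
[0.0236, 0.0232, 0.0186, 0.0096, 0.0674, -0.0298]
[0.0216, 0.024, 0.0199, 0.0096, 0.0674, -0.0298]
[0.0195, 0.0249, 0.021, 0.0096, 0.0674, -0.0298]
[0.0173, 0.0256, 0.022, 0.0096, 0.0674, -0.0298]
[0.015, 0.0263, 0.0229, 0.0096, 0.0674, -0.0298]
```

Request:
drive_tool(
  moves=[
    [[0.03, 0.019, 0.012, 0.011, 0.076, -0.034, 0], [0.029, 0.02, 0.014, 0.011, 0.076, -0.034, 0], [0.027, 0.021, 0.016, 0.011, 0.076, -0.034, 0], [0.026, 0.022, 0.017, 0.011, 0.076, -0.034, 0], [0.024, 0.023, 0.019, 0.011, 0.076, -0.034, 0], [0.022, 0.024, 0.02, 0.011, 0.076, -0.034, 0], [0.02, 0.025, 0.021, 0.011, 0.076, -0.034, 0], [0.017, 0.026, 0.022, 0.011, 0.076, -0.034, 0]],
  ],
)

```text
clock: 0.77
position: [356.0, 407.2, 158.3]
ee_rot: [0.96, -0.014, 0.28, 0.0]
contact_force: [2.5, -0.0, 2.0]
gripper_width: 85.2
```

```bash
python3 - <<'E'
from h import *
s=read_state();p=camera_params("wrist");im=get_image("wrist")
print(s["clock"],s["position"],R.from_quat(s["ee_rot"]).as_matrix(),p)
cv2.imwrite("pics/w1.png",im)
plan([461-75,358,130],rot(35,0))
hsv=cv2.cvtColor(im,cv2.COLOR_BGR2HSV);m=cv2.inRange(hsv,(45,90,40),(85,255,255))
k,l,st,c=cv2.connectedComponentsWithStats(m)
for i in range(1,k):
    if st[i,4]>200: print(st[i],c[i],back(p,c[i],20))
print("expected",proj(p,[461,358,12]))
E
```

```text
0.7667 [355.96 407.19 158.26] [[ 0.84 -0.03  0.54]
 [-0.03 -1.   -0.01]
 [ 0.54 -0.01 -0.84]] {'mtx': array([[334.82,   0.  , 280.74],
       [  0.  , 334.82, 214.68],
       [  0.  ,   0.  ,   1.  ]]), 'extrinsics': array([[ -0.03,   0.96,  -0.29, 341.16],
       [ -1.  ,  -0.03,  -0.  , 405.47],
       [ -0.01,   0.29,   0.96, 308.47],
       [  0.  ,   0.  ,   0.  ,   1.  ]])}
n 2 dist [ 28.9  -44.92 -26.52] turn [ 0.01  0.04 -0.02]
[0.0055, 0.0221, 0.0193, 0.0073, 0.0205, -0.0111]
[0.0049, 0.0223, 0.0192, 0.0073, 0.0205, -0.0111]
[ 300  148   63   64 3102] [330.54 179.45] [460.63 358.41  20.  ]
expected [329.82 182.35]
```

View pics/w1.png

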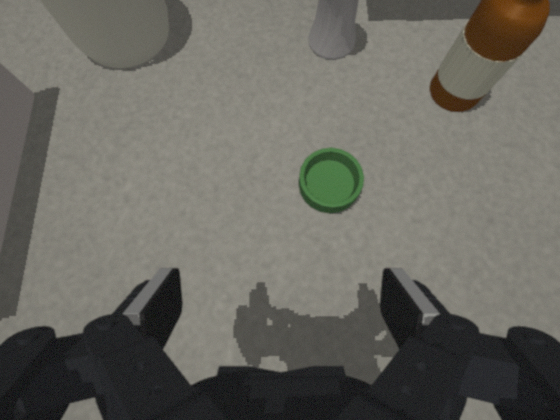

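The wrist view shows bowl A at (330,180), matching the estimate of (461,358), with the fingers at the bottom of the frame.

```bash
python3 - <<'E'
from h import *
Rt=rot(40,0);z=Rt.apply([0,0,1])
plan(np.array([461,358,16])-60*z,Rt)
E
```

```text
n 4 dist [ 65.34 -44.92 -94.56] turn [ 0.02  0.13 -0.02]
[0.0012, 0.0108, 0.0289, 0.0039, 0.0321, -0.0054]
[0.0003, 0.0109, 0.0289, 0.0039, 0.0321, -0.0054]
[-0.0007, 0.011, 0.0288, 0.0039, 0.0321, -0.0054]
[-0.0017, 0.0111, 0.0287, 0.0039, 0.0321, -0.0054]
```

Request:
drive_tool(
  moves=[
    [[0.001, 0.011, 0.029, 0.004, 0.032, -0.005, 0], [0, 0.011, 0.029, 0.004, 0.032, -0.005, 0], [-0.001, 0.011, 0.029, 0.004, 0.032, -0.005, 0], [-0.002, 0.011, 0.029, 0.004, 0.032, -0.005, 0], [0, 0, 0, 0, 0, 0, 0], [0, 0, 0, 0, 0, 0, 0]],
  ],
)

```text
clock: 1.32
position: [406.0, 382.6, 101.9]
ee_rot: [0.945, -0.011, 0.327, -0.0]
contact_force: [-0.7, -1.4, 0.4]
gripper_width: 86.0
```

```bash
python3 - <<'E'
from h import *
plan([461,358,16],rot(40,0),speed=20)
E
```

```text
n 6 dist [ 54.99 -24.56 -85.86] turn [ 0.01  0.03 -0.02]
[-0.0015, 0.004, 0.0169, 0.0011, 0.0054, -0.0035]
[-0.0017, 0.004, 0.0169, 0.0011, 0.0054, -0.0035]
[-0.0018, 0.004, 0.0169, 0.0011, 0.0054, -0.0035]
[-0.0019, 0.0041, 0.0169, 0.0011, 0.0054, -0.0035]
[-0.002, 0.0041, 0.0169, 0.0011, 0.0054, -0.0035]
[-0.0021, 0.0041, 0.0169, 0.0011, 0.0054, -0.0035]
```

Request:
drive_tool(
  moves=[
    [[-0.001, 0.012, 0.008, 0.003, 0.015, -0.01, 0], [-0.002, 0.012, 0.008, 0.003, 0.015, -0.01, 0], [0, 0, 0, 0, 0, 0, 0], [0, 0, 0, 0, 0, 0, 0]],
  ],
)

```text
clock: 1.65
position: [411.6, 362.3, 91.0]
ee_rot: [0.94, 0.0, 0.341, 0.0]
contact_force: [-0.1, 0.6, -0.1]
gripper_width: 85.6
```

```bash
python3 - <<'E'
from h import *
plan([461,358,16],rot(40,0),speed=20)
E
```

```text
n 5 dist [ 49.43  -4.26 -75.  ] turn [0. 0. 0.]
[-0.002, 0.0008, 0.0178, 0.0, 0.0003, 0.0001]
[-0.002, 0.0008, 0.0178, 0.0, 0.0003, 0.0001]
[-0.0021, 0.0008, 0.0178, 0.0, 0.0003, 0.0001]
[-0.0021, 0.0008, 0.0178, 0.0, 0.0003, 0.0001]
[-0.0021, 0.0009, 0.0178, 0.0, 0.0003, 0.0001]
```

Request:
drive_tool(
  moves=[
    [[-0.002, 0.001, 0.019, 0, 0, 0, 0], [-0.002, 0.001, 0.019, 0, 0, 0, 0], [-0.002, 0.001, 0.019, 0, 0, 0, 0], [-0.002, 0.001, 0.018, 0, 0, 0, 0], [-0.002, 0.001, 0.015, 0, 0, 0, 0], [0, 0, 0, 0, 0, 0, 0], [0, 0, 0, 0, 0, 0, 0]],
  ],
)

```text
clock: 2.23
position: [452.8, 378.3, 41.1]
ee_rot: [0.943, -0.008, 0.331, 0.026]
contact_force: [-0.0, 0.7, -1.4]
gripper_width: 85.5
```

```bash
python3 - <<'E'
from h import *
plan([461,358,16],rot(40,0),speed=20)
cv2.imwrite("pics/w2.png",get_image("wrist"))
E
```

```text
n 2 dist [  8.23 -20.34 -25.13] turn [0.06 0.02 0.  ]
[-0.0047, 0.0095, 0.0129, 0.0278, 0.0116, 0.0011]
[-0.0048, 0.0098, 0.0126, 0.0278, 0.0116, 0.0011]
```

View pics/w2.png

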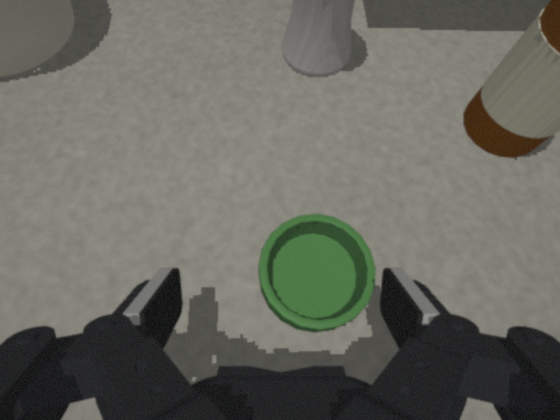

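The bowl sits right of centre, at (318,272); the tool is about 20 mm off in y, and the last move went sideways, so I'm checking joint limits.

```bash
python3 - <<'E'
from h import *
s=read_state();print(s["joints"],s["joint_vel"],s["joint_efforts"],s["position"],s["ee_rot"])
E
```

```text
[ 0.81  0.49 -0.92  2.05 -0.59 -1.27] [-0.   -0.01 -0.01  0.01 -0.   -0.  ] [ -0.01 -32.84   8.31  -0.22  -1.22   0.  ] [452.55 377.97  41.39] [ 0.94 -0.01  0.33  0.03]
```

Joint 4 hit its 2.05 limit because a lean towards +x at a 38° azimuth needs too much wrist roll. I'll fit quick arm kinematics to pick leans that can be reached.

```bash
cat > kin.py <<'E'
from h import *
from scipy.optimize import least_squares
lo=np.array([-3.14,-1.21,-1.07,-3.16,-2.99,-3.1]);hi=np.array([3.14,2.06,1.41,2.05,-.16,3.1])
e=lambda a,t:R.from_euler(a,t)
prior=np.array([40,330,445,40,440,380.])
def fk(q,P):
    a1,d1,L1,a3,L2,T=P
    r1=e('z',q[0]);p=r1.apply([a1,0,0])+[0,0,d1]
    r2=r1*e('y',q[1]);p=p+r2.apply([0,0,L1])
    r3=r2*e('y',-q[2]);p=p+r3.apply([L2,0,a3])
    r5=r3*e('x',S[0]*q[3])*e('y',-q[4]); p=p+r5.apply([T,0,0])
    # tool z = link x ; tool x = link z at q6=0
    r6=r5*e('x',S[1]*q[5])*R.from_matrix([[0,0,1],[0,-1,0],[1,0,0]])
    return p,r6
S=[-1,-1]
D=[([1.5516,.3855,.0066,-.0005,-1.194,-.2586],[171.24,600.48,238.22],[.9904,-.1386,-.0001,.0011])]
def fit(data):
    f=lambda P:np.r_[np.concatenate([fk(q,P)[0]-x for q,x,_ in data]),(P-prior)*.03]
    return least_squares(f,prior).x
def ik(P,pos,Rt,q0):
    f=lambda q:np.r_[(fk(q,P)[0]-pos)/100,(fk(q,P)[1].inv()*Rt).as_rotvec()]
    s=least_squares(f,np.clip(q0,lo+.01,hi-.01),bounds=(lo,hi)); return s.x,np.abs(s.fun).max()
E
python3 - <<'E'
import kin;from kin import *
s=read_state();D2=D+[(s["joints"],s["position"],s["ee_rot"])]
for S0 in([1,1],[1,-1],[-1,1],[-1,-1]):
    kin.S[:]=S0;P=fit(D2);print(S0,P,[ (np.round(fk(q,P)[0]-x,1),(fk(q,P)[1].inv()*R.from_quat(o)).magnitude()) for q,x,o in D2])
E
```

```text
[1, 1] [ 396.31 -168.88  195.15  136.33   90.2  -133.62] [(array([-159.7,    3.6,    0.6]), 2.088464568659803), (array([-2.6,  1.3, -0.2]), 1.0373873042431858)]
[1, -1] [ 396.31 -168.88  195.15  136.33   90.2  -133.62] [(array([-159.7,    3.6,    0.6]), 1.5712646587432766), (array([-2.6,  1.3, -0.2]), 2.7482722055180218)]
[-1, 1] [241.15  67.01 321.27 104.17 219.34 141.76] [(array([-159.7,    3.4,    0.4]), 2.0880965267540494), (array([ 0.5, -1.2, -0.1]), 2.1807530023624873)]
[-1, -1] [241.15  67.01 321.27 104.17 219.34 141.76] [(array([-159.7,    3.4,    0.4]), 1.5708965270898843), (array([ 0.5, -1.2, -0.1]), 1.5707963267948966)]
```

```bash
python3 - <<'E'
from h import *
Rt=rot(35,20);z=Rt.apply([0,0,1])
plan(np.array([461,358,16])-110*z,Rt,nmin=6)
E
```

```text
n 6 dist [-50.84 -41.55  64.71] turn [ 0.26 -0.06 -0.28]
[0.0001, 0.0077, -0.0133, 0.0441, -0.0093, -0.0467]
[-0.0004, 0.0071, -0.0136, 0.0441, -0.0093, -0.0467]
[-0.0008, 0.0064, -0.0139, 0.0441, -0.0093, -0.0467]
[-0.0012, 0.0058, -0.0142, 0.0441, -0.0093, -0.0467]
[-0.0016, 0.0051, -0.0144, 0.0441, -0.0093, -0.0467]
[-0.002, 0.0044, -0.0146, 0.0441, -0.0093, -0.0467]
```

Request:
drive_tool(
  moves=[
    [[0, 0.007, -0.014, 0.044, -0.009, -0.047, 0], [0, 0.007, -0.014, 0.044, -0.009, -0.047, 0], [-0.001, 0.006, -0.014, 0.044, -0.009, -0.047, 0], [-0.001, 0.006, -0.014, 0.044, -0.009, -0.047, 0], [-0.001, 0.005, -0.014, 0.044, -0.009, -0.047, 0], [-0.002, 0.005, -0.014, 0.044, -0.009, -0.047, 0], [0, 0, 0, 0, 0, 0, 0], [0, 0, 0, 0, 0, 0, 0]],
  ],
)

```text
clock: 2.95
position: [396.4, 358.7, 139.5]
ee_rot: [0.946, 0.157, 0.284, -0.029]
contact_force: [0.6, -0.7, -0.2]
gripper_width: 85.7
```

```bash
python3 - <<'E'
s=open('kin.py').read()
s=s.replace("a1,d1,L1,a3,L2,T=P","a1,d1,L1,a3,L2,T,bx,by,lat=P").replace("p=r1.apply([a1,0,0])+[0,0,d1]","p=r1.apply([a1,lat,0])+[bx,by,d1]")
s=s.replace("prior=np.array([40,330,445,40,440,380.])","prior=np.array([40,330,445,40,440,380.,0,0,0])").replace("[[0,0,1],[0,-1,0],[1,0,0]]","[[0,0,1],[0,-1,0],[1,0,0]]")
s+="""D.append(([.81,.49,-.92,2.05,-.59,-1.27],[452.55,377.97,41.39],[.943,-.008,.331,.026]))
"""
open('kin.py','w').write(s)
E
python3 - <<'E'
import kin;from kin import *
s=read_state();D2=D+[(s["joints"],s["position"],s["ee_rot"])]
print(s["joints"].tolist(),s["position"].tolist(),s["ee_rot"].tolist())
P=fit(D2);print(P,[ (np.round(fk(q,P)[0]-x,1),(fk(q,P)[1].inv()*R.from_quat(o)).as_rotvec()) for q,x,o in D2])
E
```

```text
[0.7304472634038146, 0.17746191912186662, -0.9976920475844632, 2.0517567318831067, -0.2809779321356284, -0.8322285481580253] [396.385964437055, 358.68977337442925, 139.4984338347033] [0.9455355708686679, 0.1565997669648987, 0.2839435603158493, -0.028549111435586427]
[-75.44  69.74 470.21  50.78 280.2  206.16 160.81 220.26  -2.47] [(array([-0.8, -0.3,  4.6]), array([-0.  , -0.  ,  1.57])), (array([ 4.7,  2.5, 14.1]), array([0.  , 0.  , 1.57])), (array([ -4.1,  -2.4, -18.5]), array([0.  , 0.  , 1.57]))]
```

```bash
python3 - <<'E'
from h import *
q=camera_params("scene");print(back(q,(478,335),20),proj(q,[0,0,0]),proj(q,[160,0,0]),proj(q,[0,0,330]),proj(q,[171,600,238]))
im=cv2.resize(cv2.imread("pics/scene0.png")[270:420,360:560],None,fx=4,fy=4,interpolation=cv2.INTER_CUBIC)
cv2.imwrite("pics/base.png",im)
cv2.imwrite("pics/base2.png",get_image("scene"))
E
```

```text
[ 1.76 -2.95 20.  ] [475.74 337.82] [422.93 316.74] [531.59 303.12] [373.37 556.83]
```

View pics/base2.png

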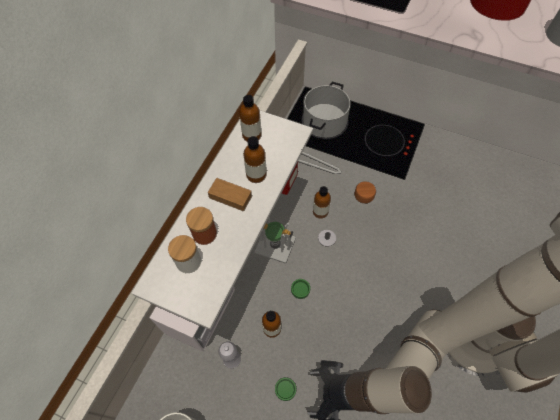

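```bash
python3 - <<'E'
s=open('kin.py').read()
s=s.replace("a1,d1,L1,a3,L2,T,bx,by,lat=P","a1,d1,L1,a3,L2,T,w=P").replace("[a1,lat,0])+[bx,by,d1]","[a1,0,0])+[0,0,d1]").replace("380.,0,0,0]","380.,0]")
s=s.replace("r5.apply([T,0,0])","r5.apply([T,w,0])").replace("[[0,0,1],[0,-1,0],[1,0,0]]","[[0,0,1],[-1,0,0],[0,-1,0]]").replace("(P-prior)*.03","(P-prior)*[.05,.003,.003,.05,.003,.003,0]")
s=s.replace("40,330,445,40,440,380","0,245,480,0,480,350")
s+="""D.append(([0.7304472634038146, 0.17746191912186662, -0.9976920475844632, 2.0517567318831067, -0.2809779321356284, -0.8322285481580253],[396.385964437055, 358.68977337442925, 139.4984338347033],[0.9455355708686679, 0.1565997669648987, 0.2839435603158493, -0.028549111435586427]))
"""
open('kin.py','w').write(s)
E
python3 - <<'E'
from kin import *
P=fit(D);print(P,[ (np.round(fk(q,P)[0]-x,1),(fk(q,P)[1].inv()*R.from_quat(o)).as_rotvec()) for q,x,o in D])
for nm,b in(("A",(461,358)),("B",(535,70)),("C",(519,-131)),("D",(668,-40))):
  for z in((16,160) if nm!="D" else (102,160)):
    for t in(35,40):
      out=[]
      for yaw in(-30,-15,3.5,20,40,60):
        best=None
        for q0 in([0,.3,-.5,0,-.8,0],[0,.3,-.5,1.5,-.8,0],[0,.3,-.5,-1.5,-.8,0],[0,.3,-.5,-2.8,-.8,0]):
          x,f=ik(P,np.array([*b,z]),rot(t,yaw),np.array(q0)+[np.arctan2(b[1],b[0]),0,0,0,0,0])
          m=np.min(np.r_[x-lo,hi-x])
          if f<1e-3 and (best is None or m>best[0]): best=(m,x)
        out.append((yaw,None if best is None else np.round(best[1],2).tolist()))
      print(nm,z,t,*[f"\n   {o}" for o in out if o[1]])
E
```

```text
[   4.38  158.66  561.44   -0.15  418.56  285.8  -159.49] [(array([-0.3,  0. , -0.2]), array([-0.,  0.,  0.])), (array([ 0.1, -0.4, -0.6]), array([ 0.01,  0.  , -0.01])), (array([-0.4,  0.7,  0.7]), array([0., 0., 0.]))]
A 16 35 
   (-30, [1.01, 0.57, -0.8, 1.33, -0.63, -1.23]) 
   (-15, [0.84, 0.53, -0.9, 1.84, -0.56, -1.33]) 
   (60, [0.71, 0.48, -0.39, -1.02, -0.22, 2.86])
A 16 40 
   (-30, [1.03, 0.6, -0.82, 1.4, -0.71, -1.32]) 
   (-15, [0.85, 0.55, -0.91, 1.91, -0.66, -1.42]) 
   (60, [0.57, 0.49, -0.38, -1.37, -0.31, -2.98])
A 160 35 
   (-30, [1.13, 0.37, -0.64, 0.87, -0.84, -0.77]) 
   (-15, [1.06, 0.3, -0.77, 1.13, -0.66, -0.73]) 
   (3.5, [0.85, 0.23, -0.89, 1.61, -0.42, -0.73]) 
   (60, [0.87, 0.22, -0.48, -0.37, -0.29, 2.08])
A 160 40 
   (-30, [1.14, 0.38, -0.68, 0.98, -0.88, -0.89]) 
   (-15, [1.05, 0.31, -0.82, 1.3, -0.7, -0.88]) 
   (3.5, [0.78, 0.24, -0.93, 1.89, -0.46, -0.95]) 
   (60, [0.81, 0.21, -0.45, -0.6, -0.27, 2.33])
B 16 35 
   (40, [0.08, 0.45, -0.43, -1.12, -0.38, -3.1]) 
   (60, [0.03, 0.5, -0.35, -0.99, -0.62, -2.9])
B 16 40 
   (3.5, [-0.23, 0.48, -0.
[... 1184 characters left out ...]
-2.98])
C 160 40 
   (20, [-0.23, 0.17, -0.42, -0.82, -0.5, 2.79]) 
   (60, [-0.38, 0.35, -0.17, -0.8, -1.09, -2.89])
D 102 35 
   (20, [0.08, 0.43, -0.28, -0.52, -0.31, 2.29]) 
   (40, [-0.05, 0.47, -0.12, -0.72, -0.63, 2.84])
D 102 40 
   (20, [0.02, 0.43, -0.25, -0.76, -0.3, 2.56]) 
   (40, [-0.1, 0.48, -0.12, -0.88, -0.65, 3.01]) 
   (60, [-0.16, 0.55, 0.02, -0.84, -0.94, -3.03])
D 160 35 
   (-30, [0.04, 0.34, -0.74, 1.7, -0.31, -0.62]) 
   (20, [0.1, 0.35, -0.27, -0.39, -0.38, 2.14]) 
   (40, [-0.03, 0.4, -0.09, -0.63, -0.7, 2.72]) 
   (60, [-0.1, 0.47, 0.05, -0.68, -0.98, 3.05])
D 160 40 
   (20, [0.06, 0.34, -0.26, -0.57, -0.34, 2.34]) 
   (40, [-0.08, 0.4, -0.09, -0.78, -0.7, 2.87])
```

```bash
cat >> kin.py <<'E'
P=fit(D)
def best(pos,t,yaw):
    b=None
    az=np.arctan2(pos[1],pos[0])
    for j4 in(0,-.8,.8,-1.8,1.6,-2.8):
      for j6 in(-2.,0,2.):
        x,f=ik(P,np.asarray(pos,float),rot(t,yaw),np.array([az+.2,.4,-.3,j4,-.5,j6]))
        m=np.min(np.r_[x-lo,hi-x])
        if f<1e-3 and (b is None or m>b[0]): b=(m,x)
    return b
E
python3 - <<'E'
from kin import *
for nm,pos,yaws in(("D102",(668,-40,102),(4,8,12)),("D165",(668,-40,165),(4,8,12)),("A",(461,358,16),(45,53,60)),("B",(535,70,16),(15,25,35)),("B165",(535,70,165),(15,25)),("C",(519,-131,30),(-6,3,12)),("C165",(519,-131,165),(3,12))):
  for t in(28,34,40):
    for y in yaws:
      b=best(pos,t,y); print(nm,t,y,None if b is None else (round(b[0],2),np.round(b[1],2).tolist()))
E
```

```text
D102 28 4 None
D102 28 8 (np.float64(0.03), [0.19, 0.43, -0.47, 0.13, -0.19, 1.4])
D102 28 12 (np.float64(0.1), [0.17, 0.43, -0.39, -0.07, -0.26, 1.67])
D102 34 4 None
D102 34 8 None
D102 34 12 None
D102 40 4 None
D102 40 8 None
D102 40 12 None
D165 28 4 (np.float64(0.16), [0.2, 0.34, -0.44, 0.2, -0.32, 1.26])
D165 28 8 (np.float64(0.2), [0.19, 0.34, -0.38, 0.07, -0.36, 1.46])
D165 28 12 (np.float64(0.24), [0.17, 0.35, -0.33, -0.04, -0.4, 1.64])
D165 34 4 None
D165 34 8 None
D165 34 12 (np.float64(0.1), [0.17, 0.33, -0.39, -0.09, -0.26, 1.69])
D165 40 4 None
D165 40 8 None
D165 40 12 None
A 28 45 None
A 28 53 None
A 28 60 (np.float64(0.02), [0.85, 0.48, -0.46, -0.56, -0.18, 2.3])
A 34 45 None
A 34 53 None
A 34 60 (np.float64(0.05), [0.73, 0.48, -0.4, -0.95, -0.21, 2.77])
A 40 45 None
A 40 53 (np.float64(0.05), [0.59, 0.48, -0.4, -1.45, -0.21, -3.01])
A 40 60 (np.float64(0.12), [0.57, 0.49, -0.38, -1.37, -0.31, -2.98])
B 28 15 None
B 28 25 None
B 28 35 (np.float64(0.08), [0.27, 0.44, -0.49, -0.73, -0.24, 2.59])
B 34 15 None
B 34 25 None
B 34 35 (np.float64(0.06), [0.13, 0.44, -0.45, -
[... 379 characters left out ...]
28 -6 None
C 28 3 None
C 28 12 (np.float64(0.06), [-0.08, 0.4, -0.52, -0.66, -0.22, 2.48])
C 34 -6 None
C 34 3 None
C 34 12 (np.float64(0.11), [-0.21, 0.4, -0.47, -1.02, -0.27, 2.93])
C 40 -6 (np.float64(0.01), [-0.37, 0.4, -0.51, -1.67, -0.17, -2.83])
C 40 3 (np.float64(0.1), [-0.36, 0.4, -0.49, -1.49, -0.26, -2.9])
C 40 12 (np.float64(0.21), [-0.38, 0.42, -0.46, -1.37, -0.37, -2.89])
C165 28 3 (np.float64(0.13), [0.06, 0.14, -0.65, 0.01, -0.29, 1.56])
C165 28 12 (np.float64(0.26), [-0.01, 0.15, -0.53, -0.26, -0.42, 2.0])
C165 34 3 None
C165 34 12 (np.float64(0.19), [-0.05, 0.14, -0.53, -0.43, -0.35, 2.2])
C165 40 3 None
C165 40 12 (np.float64(0.18), [-0.13, 0.14, -0.49, -0.7, -0.34, 2.51])
```

The fitted kinematics match every pose to under 1 mm. They show the usable lean is about 28° at yaw 10–14, with the wrist camera turned away from the shelf. I'll plan through vertical and check the joints along the path.

```bash
cat >> kin.py <<'E'
def frot(t,yaw): return rot(t,yaw)*R.from_euler('z',180,degrees=True)   # camera on the robot side
def go(*wps,speed=38,g=0,n8=8):
    """print rows from measured pose through waypoints (pos,R[,speed]); simulate joints"""
    s=read_state();p=s["position"];R0=R.from_quat(s["ee_rot"]);q=s["joints"];rows=[]
    for w in wps:
        pos,Rt=np.asarray(w[0],float),w[1];sp=w[2] if len(w)>2 else speed
        rv=(R0.inv()*Rt).as_rotvec();d=pos-p
        n=max(1,int(np.ceil(np.linalg.norm(d)/sp)),int(np.ceil(np.linalg.norm(rv)/.115)))
        for k in range(n):
            rows.append(np.r_[R0.inv().apply(d/n)/1000,rv/n]);R0=R0*R.from_rotvec(rv/n);p=p+d/n
            q0=q;q,f=ik(P,p,R0,q); dq=np.abs(q-q0)*12
            if f>.01 or dq.max()>2: print("!! row",len(rows),"res",round(f,3),"speed",dq)
        print("->",p,"joints",q,"margin %.2f"%np.min(np.r_[q-lo,hi-q]))
    for i,r in enumerate(rows):
        r=np.round(r,3)+0.; print(f"[{','.join('%g'%v for v in r)},{g}],"+("\n" if i%8==7 else ""))
E
python3 - <<'E'
from kin import *
print(best((461,358,16),28,75),best((461,358,16),28,90))
v=lambda y:frot(0,y)
go(([430,345,200],rot(0,-10)),([430,345,220],v(75)),([461-75,358-60,130],frot(28,75)))
E
```

```text
(np.float64(0.23109426487856713), array([ 0.74,  0.5 , -0.35, -0.72, -0.39,  2.77])) (np.float64(0.049308657507533216), array([ 0.68,  0.53, -0.28, -0.74, -0.57,  3.05]))
!! row 1 res 0.0 speed [2.45 0.05 0.46 7.46 0.45 4.33]
!! row 2 res 0.0 speed [1.78 0.13 1.53 6.73 1.26 4.3 ]
!! row 3 res 0.0 speed [0.38 0.19 1.76 4.02 1.55 2.83]
!! row 4 res 0.0 speed [0.23 0.22 1.58 2.44 1.55 1.7 ]
-> [430. 345. 200.] joints [ 0.97  0.29 -0.23 -0.   -1.04  0.43] margin 0.84
-> [430. 345. 220.] joints [ 0.97  0.27 -0.21 -0.   -1.09 -1.23] margin 0.86
!! row 27 res 0.0 speed [0.74 0.01 0.32 2.36 0.91 2.79]
-> [386. 298. 130.] joints [ 0.81  0.16 -0.54 -0.5  -0.48 -0.67] margin 0.32
[0.008,0.004,-0.005,-0.015,-0.082,0.07,0],
[0.008,0.003,-0.006,-0.015,-0.082,0.07,0],
[0.008,0.003,-0.006,-0.015,-0.082,0.07,0],
[0.007,0.002,-0.007,-0.015,-0.082,0.07,0],
[0.007,0.002,-0.007,-0.015,-0.082,0.07,0],
[0.006,0.002,-0.008,-0.015,-0.082,0.07,0],
[0.006,0.001,-0.008,-0.015,-0.082,0.07,0],
[0,0,-0.001,0,0,0.111,0],

[0,0,-0.001,0,0,0.111,0],
[0,0,-0.001,0,0,0.111,0],
[0,0,-0.001,0,0,0.111,0],
[0,0,-0.001,0,0,0.111,0],
[0,0,-0.001,0,0,0.111,0],
[0,0,-0.001,0,0,0.111,0],
[0,0,-0.001,0,0,0.111,0],
[0,0,-0.001,0,0,0.111,0],

[0,0,-0.001,0,0,0.111,0],
[0,0,-0.001,0,0,0.111,0],
[0,0,-0.001,0,0,0.111,0],
[0,0,-0.001,0,0,0.111,0],
[0,0,-0.001,0,0,0.111,0],
[0,0,-0.001,0,0,0.111,0],
[0.011,0.006,0.018,0,-0.098,0,0],
[0.013,0.006,0.017,0,-0.098,0,0],

[0.015,0.006,0.015,0,-0.098,0,0],
[0.016,0.006,0.014,0,-0.098,0,0],
[0.017,0.006,0.012,0,-0.098,0,0],
```

Request:
drive_tool(
  moves=[
    [[0.008, 0.004, -0.005, -0.015, -0.082, 0.07, 0], [0.008, 0.003, -0.006, -0.015, -0.082, 0.07, 0], [0.008, 0.003, -0.006, -0.015, -0.082, 0.07, 0], [0.007, 0.002, -0.007, -0.015, -0.082, 0.07, 0], [0.007, 0.002, -0.007, -0.015, -0.082, 0.07, 0], [0.006, 0.002, -0.008, -0.015, -0.082, 0.07, 0], [0.006, 0.001, -0.008, -0.015, -0.082, 0.07, 0], [0, 0, -0.001, 0, 0, 0.11, 0]],
  ],
)

```text
clock: 3.67
position: [446.5, 361.4, 189.6]
ee_rot: [0.976, -0.001, 0.217, -0.024]
contact_force: [-0.4, 0.6, -0.6]
gripper_width: 85.2
```

Request:
drive_tool(
  moves=[
    [[0, 0, -0.001, 0, 0, 0.12, 0], [0, 0, -0.001, 0, 0, 0.12, 0], [0, 0, -0.001, 0, 0, 0.12, 0], [0, 0, -0.001, 0, 0, 0.12, 0], [0, 0, -0.001, 0, 0, 0.12, 0], [0, 0, -0.001, 0, 0, 0.12, 0], [0, 0, -0.001, 0, 0, 0.12, 0], [0, 0, -0.001, 0, 0, 0.12, 0]],
  ],
)

```text
clock: 4.33
position: [442.5, 358.3, 195.0]
ee_rot: [0.864, -0.453, 0.182, -0.12]
contact_force: [0.1, -0.3, 0.7]
gripper_width: 85.9
```

```bash
python3 - <<'E'
from kin import *
z=frot(28,75).apply([0,0,1])
go(([425,330,150],frot(14,75)),(np.array([461,358,16])-70*z,frot(28,75)))
E
```

```text
-> [425. 330. 150.] joints [ 0.91  0.25 -0.41 -0.15 -0.69 -1.06] margin 0.53
!! row 11 res 0.0 speed [0.68 0.45 0.05 1.82 0.93 2.26]
!! row 12 res 0.0 speed [0.91 0.55 0.31 2.41 0.46 3.01]
-> [452.49 326.26  77.81] joints [ 0.73  0.36 -0.4  -0.61 -0.47 -0.49] margin 0.31
[0.001,0.005,0.004,-0.039,-0.029,0.101,0],
[0.001,0.005,0.004,-0.039,-0.029,0.101,0],
[0.002,0.005,0.004,-0.039,-0.029,0.101,0],
[0.002,0.004,0.004,-0.039,-0.029,0.101,0],
[0.003,0.004,0.004,-0.039,-0.029,0.101,0],
[0.003,0.003,0.004,-0.039,-0.029,0.101,0],
[0.004,0.003,0.004,-0.039,-0.029,0.101,0],
[0.004,0.002,0.004,-0.039,-0.029,0.101,0],

[0.004,0.002,0.004,-0.039,-0.029,0.101,0],
[0.005,-0.009,0.024,0,-0.081,0,0],
[0.007,-0.009,0.023,0,-0.081,0,0],
[0.008,-0.009,0.023,0,-0.081,0,0],
```

Request:
drive_tool(
  moves=[
    [[0.001, 0.005, 0.004, -0.039, -0.029, 0.101, 0], [0.001, 0.005, 0.004, -0.039, -0.029, 0.101, 0], [0.002, 0.005, 0.004, -0.039, -0.029, 0.101, 0], [0.002, 0.004, 0.004, -0.039, -0.029, 0.101, 0], [0.003, 0.004, 0.004, -0.039, -0.029, 0.101, 0], [0.003, 0.003, 0.004, -0.039, -0.029, 0.101, 0], [0.004, 0.003, 0.004, -0.039, -0.029, 0.101, 0], [0.004, 0.002, 0.004, -0.039, -0.029, 0.101, 0]],
  ],
)

```text
clock: 5.0
position: [427.0, 333.1, 154.4]
ee_rot: [-0.641, 0.759, 0.049, 0.099]
contact_force: [0.2, -0.3, -0.2]
gripper_width: 85.4
```

Request:
drive_tool(
  moves=[
    [[0.004, 0.002, 0.004, -0.039, -0.029, 0.101, 0], [0.005, -0.005, 0.012, 0, -0.04, 0, 0], [0.005, -0.005, 0.012, 0, -0.04, 0, 0], [0.005, -0.005, 0.012, 0, -0.04, 0, 0], [0.006, -0.005, 0.012, 0, -0.04, 0, 0], [0.006, -0.005, 0.012, 0, -0.04, 0, 0], [0.006, -0.005, 0.012, 0, -0.04, 0, 0], [0, 0, 0, 0, 0, 0, 0]],
  ],
)

```text
clock: 5.67
position: [451.5, 314.3, 67.9]
ee_rot: [-0.59, 0.772, 0.149, 0.186]
contact_force: [0.6, 0.3, 0.1]
gripper_width: 85.4
```

```bash
python3 - <<'E'
from kin import *
z=frot(28,75).apply([0,0,1])
go((np.array([461,358,16])-40*z,frot(28,75)),([461,358,16],frot(28,75),15))
E
```

```text
-> [456.14 339.86  51.32] joints [ 0.73  0.42 -0.38 -0.66 -0.43 -0.44] margin 0.27
-> [461. 358.  16.] joints [ 0.74  0.5  -0.35 -0.72 -0.39 -0.37] margin 0.23
[-0.015,0.002,0.027,0.009,-0.006,-0.006,0],
[0,0,0.013,0,0,0,0],
[0,0,0.013,0,0,0,0],
[0,0,0.013,0,0,0,0],
```

Request:
drive_tool(
  moves=[
    [[-0.008, 0.001, 0.014, 0.005, -0.003, -0.003, 0], [-0.008, 0.001, 0.014, 0.005, -0.003, -0.003, 0], [0, 0, 0.012, 0, 0, 0, 0], [0, 0, 0.008, 0, 0, 0, 0], [0, 0, 0, 0, 0, 0, 0]],
  ],
)

```text
clock: 6.08
position: [459.2, 352.6, 35.2]
ee_rot: [-0.593, 0.768, 0.146, 0.194]
contact_force: [-0.2, 0.3, 0.2]
gripper_width: 85.3
```

```bash
python3 - <<'E'
from kin import *
go(([461,358,16],frot(28,75),15))
im=get_image("wrist");cv2.imwrite("pics/w3.png",im)
E
```

```text
-> [461. 358.  16.] joints [ 0.74  0.5  -0.35 -0.72 -0.39 -0.37] margin 0.23
[0.002,0,0.01,-0.001,0.001,0.003,0],
[0.002,0,0.01,-0.001,0.001,0.003,0],
```

View pics/w3.png

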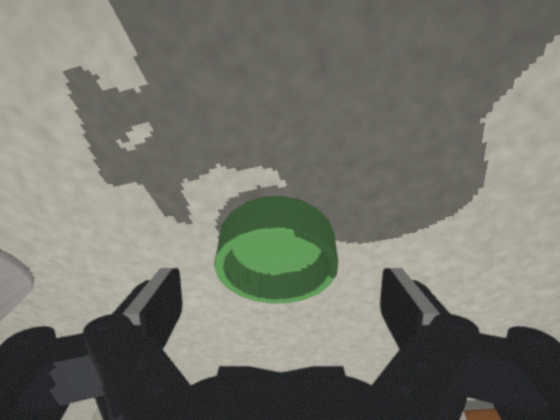

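The bowl sits between the pads, spanning columns 215–338 with the fingers at 182 and 382. I'm descending and closing.

Request:
drive_tool(
  moves=[
    [[0.002, 0, 0.01, 0, 0, 0.003, 0], [0.002, 0, 0.01, 0, 0, 0.003, 0], [0, 0, 0.001, 0, 0, 0, 0], [0, 0, 0, 0, 0, 0, 130], [0, 0, 0, 0, 0, 0, 130], [0, 0, 0, 0, 0, 0, 130], [0, 0, 0, 0, 0, 0, 130], [0, 0, 0, 0, 0, 0, 130]],
  ],
)

```text
clock: 6.8
position: [462.3, 357.9, 17.8]
ee_rot: [-0.59, 0.769, 0.146, 0.196]
contact_force: [-1.1, -3.7, 5.6]
gripper_width: 57.4
```

```bash
python3 - <<'E'
from kin import *
s=read_state();print(s["position"],s["gripper_width"],s["contact_force"])
Y=13
for y in (10,13,16):
    print(best((668,-40,100),28,y),best((600,-55,180),28,y))
go(([445,300,120],frot(28,65)),([470,150,190],frot(28,40)),([560,-60,190],frot(28,13)),g=130)
E
```

```text
[462.34 357.86  17.83] 57.378422149737915 [-1.09 -3.69  5.65]
(np.float64(0.06182128398069589), array([ 0.18,  0.43, -0.43,  0.02, -0.22,  1.55])) (np.float64(0.20902370349532287), array([ 0.18,  0.23, -0.49,  0.  , -0.37,  1.57]))
(np.float64(0.11308780517278891), array([ 0.17,  0.44, -0.37, -0.1 , -0.27,  1.72])) (np.float64(0.24458843332176175), array([ 0.16,  0.23, -0.45, -0.08, -0.4 ,  1.7 ]))
(np.float64(0.1588206460490447), array([ 0.15,  0.44, -0.33, -0.19, -0.32,  1.87])) (np.float64(0.2808191180461834), array([ 0.14,  0.23, -0.42, -0.15, -0.44,  1.83]))
-> [445. 300. 120.] joints [ 0.78  0.24 -0.5  -0.43 -0.4  -0.85] margin 0.24
-> [470. 150. 190.] joints [ 0.61  0.03 -0.65 -0.1  -0.4  -1.4 ] margin 0.24
-> [560. -60. 190.] joints [ 0.16  0.15 -0.52 -0.07 -0.41 -1.45] margin 0.25
[0.001,0,-0.03,0.019,0.002,0.039,130],
[0.001,0,-0.03,0.019,0.002,0.039,130],
[0.001,-0.001,-0.03,0.019,0.002,0.039,130],
[0.001,-0.002,-0.03,0.019,0.002,0.039,130],
[0.016,-0.017,-0.024,0.041,0,0.077,130],
[0.014,-0.019,-0.023,0.041,0,0.077,130],
[0.013,-0.021,-0.023,0.041,0,0.077,130],
[0.011,-0.023,-0.022,0.041,0,0.077,130],

[0.009,-0.025,-0.021,0.041,0,0.077,130],
[0.008,-0.031,-0.004,0.032,0,0.059,130],
[0.006,-0.032,-0.003,0.032,0,0.059,130],
[0.005,-0.032,-0.002,0.032,0,0.059,130],
[0.003,-0.033,-0.001,0.032,0,0.059,130],
[0.001,-0.033,0,0.032,0,0.059,130],
[-0.001,-0.033,0.001,0.032,0,0.059,130],
[-0.003,-0.032,0.002,0.032,0,0.059,130],
```

Request:
drive_tool(
  moves=[
    [[0.001, 0, -0.015, 0.01, 0.001, 0.02, 150], [0.001, 0, -0.02, 0.012, 0.001, 0.022, 150], [0.001, 0, -0.03, 0.019, 0.002, 0.039, 150], [0.001, -0.001, -0.03, 0.019, 0.002, 0.039, 150], [0.001, -0.002, -0.025, 0.018, 0.002, 0.036, 150], [0, 0, 0, 0, 0, 0, 150], [0, 0, 0, 0, 0, 0, 150]],
  ],
)

```text
clock: 7.38
position: [444.3, 299.5, 121.6]
ee_rot: [-0.521, 0.819, 0.129, 0.204]
contact_force: [-0.8, -0.0, -1.2]
gripper_width: 57.1
```

```bash
python3 - <<'E'
from kin import *
go(([470,150,195],frot(28,40)),([560,-60,200],frot(28,13)),g=150)
im=get_image("wrist");cv2.imwrite("pics/w4.png",im)
E
```

```text
-> [470. 150. 195.] joints [ 0.61  0.03 -0.64 -0.1  -0.42 -1.4 ] margin 0.26
-> [560. -60. 200.] joints [ 0.16  0.14 -0.51 -0.07 -0.43 -1.45] margin 0.27
[0.015,-0.017,-0.025,0.041,0,0.077,150],
[0.014,-0.019,-0.024,0.041,0,0.077,150],
[0.012,-0.021,-0.023,0.041,0,0.077,150],
[0.01,-0.023,-0.022,0.041,0,0.077,150],
[0.009,-0.025,-0.021,0.041,0,0.077,150],
[0.008,-0.031,-0.005,0.032,0,0.059,150],
[0.006,-0.032,-0.004,0.032,0,0.059,150],
[0.004,-0.032,-0.003,0.032,0,0.059,150],

[0.002,-0.033,-0.002,0.032,0,0.059,150],
[0,-0.033,-0.001,0.032,0,0.059,150],
[-0.002,-0.033,0,0.032,0,0.059,150],
[-0.004,-0.032,0.001,0.032,0,0.059,150],
```

View pics/w4.png

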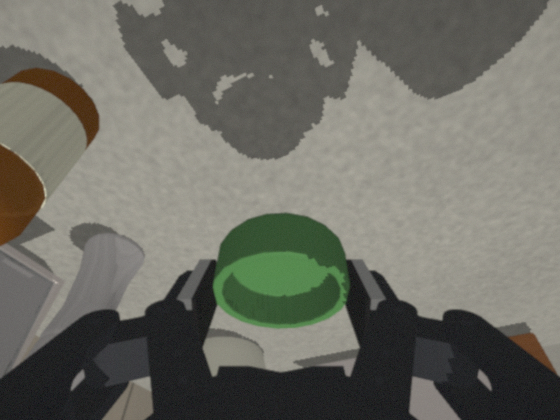

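The bowl is held between both pads, with its rim ellipse spanning columns 214–350 and rows about 248–327. I'm working out its offset from the TCP.

```bash
python3 - <<'E'
from kin import *
s=read_state();p=camera_params("wrist")
z=s["position"][2]+6.2
a=[back(p,u,z)[:2] for u in((214,287),(350,287),(282,327.5),(282,248))]
c=np.array([(a[0]+a[1])/2,(a[2]+a[3])/2]);print(a,c)
T=R.from_quat(s["ee_rot"]);print("widths",np.linalg.norm(a[0]-a[1]),np.linalg.norm(a[2]-a[3]))
off=np.r_[np.mean(c,0),z-12]-s["position"];print(s["position"],off,"tool frame",T.inv().apply(off))
# predicted rim outline
for cc in (c[1],):
  th=np.linspace(0,2*np.pi,60);u=proj(p,np.c_[cc[0]+30*np.cos(th),cc[1]+30*np.sin(th),np.full(60,z)]);print(u.min(0),u.max(0))
E
```

```text
[array([466.87, 281.98]), array([415.42, 306.16]), array([455.67, 325.3 ]), array([430.68, 271.51])] [[441.15 294.07]
 [443.18 298.4 ]]
widths 56.849116156150195 59.32057280550383
[444.36 299.54 120.4 ] [-2.19 -3.3  -5.8 ] tool frame [6.18 0.59 3.29]
[211.23 247.4 ] [352.85 327.82]
```

Request:
drive_tool(
  moves=[
    [[0.015, -0.017, -0.025, 0.041, 0, 0.077, 150], [0.014, -0.019, -0.024, 0.041, 0, 0.077, 150], [0.012, -0.021, -0.023, 0.041, 0, 0.077, 150], [0.01, -0.023, -0.022, 0.041, 0, 0.077, 150], [0.009, -0.025, -0.021, 0.041, 0, 0.077, 150], [0.008, -0.031, -0.005, 0.032, 0, 0.059, 150], [0.006, -0.032, -0.004, 0.032, 0, 0.059, 150], [0.004, -0.032, -0.003, 0.032, 0, 0.059, 150]],
  ],
)

```text
clock: 8.1
position: [508.1, 59.7, 195.4]
ee_rot: [-0.237, 0.941, 0.057, 0.233]
contact_force: [0.8, 0.9, -1.3]
gripper_width: 57.5
```

Request:
drive_tool(
  moves=[
    [[0.002, -0.033, -0.002, 0.032, 0, 0.059, 150], [0, -0.033, -0.001, 0.032, 0, 0.059, 150], [-0.002, -0.033, 0, 0.032, 0, 0.059, 150], [-0.004, -0.032, 0.001, 0.032, 0, 0.059, 150], [0, 0, 0, 0, 0, 0, 150], [0, 0, 0, 0, 0, 0, 150]],
  ],
)

```text
clock: 8.6
position: [561.1, -60.5, 198.5]
ee_rot: [-0.109, 0.965, 0.024, 0.239]
contact_force: [-1.0, -0.1, -1.5]
gripper_width: 57.1
```

```bash
python3 - <<'E'
from kin import *
s=read_state();print(s["position"],s["joints"],s["gripper_width"])
go(([560,-60,200],frot(28,13)),g=150)
im=get_image("wrist");cv2.imwrite("pics/w5.png",im)
E
```

```text
[561.06 -60.46 198.54] [ 0.17  0.14 -0.52 -0.05 -0.43 -1.47] 57.110331672269915
-> [560. -60. 200.] joints [ 0.16  0.14 -0.51 -0.07 -0.43 -1.45] margin 0.27
[0,0.001,-0.002,-0.006,-0.004,0,150],
```

View pics/w5.png

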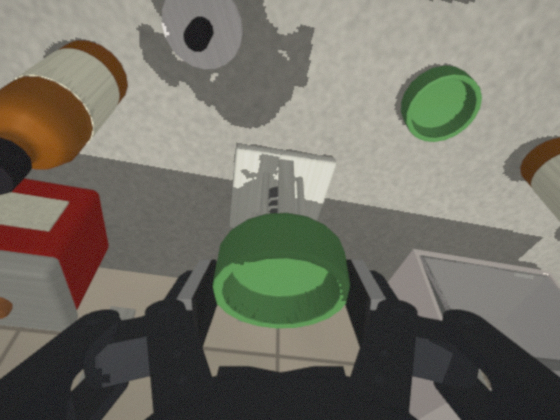

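The wrist view shows the bowl level in the grip and the dispenser base's front corners at about (236,146) and (335,158), with bowl B and the cover still in place.

```bash
python3 - <<'E'
from kin import *
p=camera_params("wrist")
c=[back(p,u,12)[:2] for u in((335,158),(236,146))];print(c)
d=c[1]-c[0];yaw=np.arctan2(d[0],-d[1]);m=(c[0]+c[1])/2;print("yaw",yaw,np.linalg.norm(d),m+55*np.array([np.cos(yaw),np.sin(yaw)]))
print(proj(p,[667.6-49,-40-3,129]),proj(p,[667.6-25,-40-1.5,129]))
im=cv2.imread("pics/w5.png")
q=camera_params("scene");pt=camera_params("top")
# green-circle fit of the loaded bowl rim in scene & subpixel outline check
for cx,cy in((667,-41),(669,-40),(667,-39)):
  th=np.linspace(0,2*np.pi,60);X=np.c_[cx+30*np.cos(th),cy+30*np.sin(th),np.full(60,111)]
  u=proj(q,X);v=proj(pt,X);print(cx,cy,u.min(0),u.max(0),v.min(0),v.max(0))
for n,roi in(("scene",(260,215,30,32)),("top",(275,190,40,30))):
  im=cv2.imread(f"pics/{n}0.png");x,y,w,h=roi
  m=cv2.inRange(cv2.cvtColor(im[y:y+h,x:x+w],cv2.COLOR_BGR2HSV),(40,80,25),(90,255,255));ys,xs=np.nonzero(m);print(n,xs.min()+x,xs.max()+x+1,ys.min()+y,ys.max()+y+1)
E
```

```text
[array([606.96,   3.25]), array([615.38, -92.09])]
yaw 0.08801942149613404 95.71623078974476 [665.96 -39.58]
[286.85 251.  ] [281.36 271.13]
667 -41 [265.41 221.44] [284.91 238.76] [282.05 188.55] [306.01 212.31]
669 -40 [264.68 221.47] [284.18 238.8 ] [281.66 187.76] [305.63 211.51]
667 -39 [265.14 221.96] [284.65 239.3 ] [281.25 188.54] [305.22 212.29]
scene 266 284 222 241
top 283 305 196 212
```

```bash
python3 - <<'E'
from kin import *
go(([668.5,-40.2,167],frot(28,13),25),g=150)
E
```

```text
-> [668.5 -40.2 167. ] joints [ 0.17  0.35 -0.32 -0.07 -0.42 -1.46] margin 0.26
[-0.016,-0.001,0.016,-0.001,-0.001,0,150],
[-0.016,-0.001,0.016,-0.001,-0.001,0,150],
[-0.016,-0.001,0.016,-0.001,-0.001,0,150],
[-0.016,-0.001,0.016,-0.001,-0.001,0,150],
[-0.016,-0.001,0.016,-0.001,-0.001,0,150],
```

Request:
drive_tool(
  moves=[
    [[-0.016, -0.001, 0.016, -0.001, -0.001, 0, 150], [-0.016, -0.001, 0.016, -0.001, -0.001, 0, 150], [-0.016, -0.001, 0.016, -0.001, -0.001, 0, 150], [-0.016, -0.001, 0.016, -0.001, -0.001, 0, 150], [-0.016, -0.001, 0.016, -0.001, -0.001, 0, 150], [0, 0, 0, 0, 0, 0, 150], [0, 0, 0, 0, 0, 0, 150]],
  ],
)

```text
clock: 9.23
position: [667.4, -38.6, 165.9]
ee_rot: [-0.112, 0.964, 0.027, 0.241]
contact_force: [-0.4, -0.7, -1.2]
gripper_width: 57.1
```

```bash
python3 - <<'E'
from kin import *
s=read_state();print(s["contact_force"])
go(([668.5,-40.2,167],frot(28,13)),([668.5,-40.2,131],frot(28,13),8),g=150)
ims=[get_image("wrist"),cv2.resize(get_image("scene")[185:290,220:360],(560,420),interpolation=cv2.INTER_CUBIC)]
cv2.imwrite("pics/w6.png",cv2.resize(np.hstack(ims),(800,300),interpolation=cv2.INTER_AREA))
E
```

```text
[-0.39 -0.74 -1.21]
-> [668.5 -40.2 167. ] joints [ 0.17  0.35 -0.32 -0.07 -0.42 -1.46] margin 0.26
-> [668.5 -40.2 131. ] joints [ 0.17  0.39 -0.35 -0.08 -0.34 -1.44] margin 0.18
[-0.001,-0.002,-0.001,0.001,0.001,0.004,150],
[0.003,0,0.006,0,0,0,150],
[0.003,0,0.006,0,0,0,150],
[0.003,0,0.006,0,0,0,150],
[0.003,0,0.006,0,0,0,150],
[0.003,0,0.006,0,0,0,150],
```

View pics/w6.png

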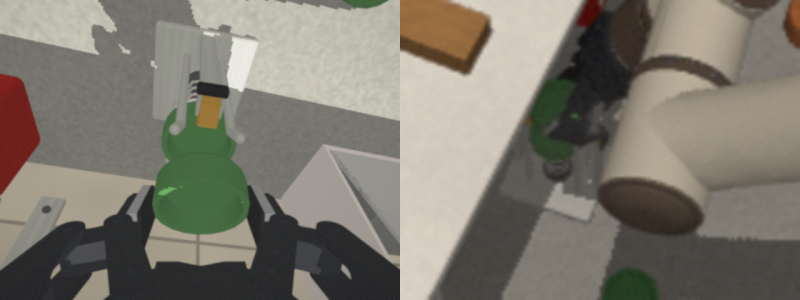

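Left panel: the near catch is at (209,110), the near rod tops at (177,130) and (240,138), and the held bowl at (201,190). I'm checking lateral alignment from the rod tops.

```bash
python3 - <<'E'
from kin import *
s=read_state();p=camera_params("wrist");k=560/400
r=[back(p,np.array(u)*k,141) for u in((177,129),(240,137))];m=(r[0]+r[1])/2;d=r[0]-r[1]
print(r,m,"sep",np.linalg.norm(d),"yaw",np.degrees(np.arctan2(d[0],-d[1])))
y=np.arctan2(d[0],-d[1]);print("axis est",m+30*np.array([np.cos(y),np.sin(y),0]),m+33*np.array([np.cos(y),np.sin(y),0]))
print("catch",back(p,np.array((209,97))*k,129),back(p,np.array((207,127))*k,112))
z=s["position"][2]+6.2
print("held rim centre",back(p,np.array((201,205))*k,z),[back(p,np.array(u)*k,z)[:2] for u in ((154,205),(249,205))],s["position"])
E
```

```text
[array([634.03, -61.97, 141.  ]), array([631.33, -23.53, 141.  ])] [632.68 -42.75 141.  ] sep 38.53110311175955 yaw 4.01293245935815
axis est [662.61 -40.65 141.  ] [665.6  -40.44 141.  ]
catch [615.73 -46.84 129.  ] [650.01 -38.99 112.  ]
held rim centre [660.67 -41.1  173.39] [array([666.96, -67.81]), array([654.25, -13.82])] [666.62 -39.16 167.19]
```

Request:
drive_tool(
  moves=[
    [[0.002, 0, 0.006, 0.001, 0.001, 0.004, 150], [0.003, 0, 0.006, 0, 0, 0, 150], [0.003, 0, 0.006, 0, 0, 0, 150], [0.003, 0, 0.006, 0, 0, 0, 150], [0, 0, 0, 0, 0, 0, 150]],
  ],
)

```text
clock: 9.75
position: [668.7, -39.8, 140.2]
ee_rot: [-0.109, 0.964, 0.027, 0.242]
contact_force: [0.1, 0.1, -1.8]
gripper_width: 57.2
```

```bash
python3 - <<'E'
from kin import *
s=read_state();print(s["contact_force"],s["wrist_torque"],R.from_quat(s["ee_rot"]).as_matrix()[:,2])
go(([668,-40,120],frot(28,13),8),g=150)
E
```

```text
[ 0.11  0.13 -1.83] [-0.26  0.98 -0.05] [ 0.46  0.1  -0.88]
-> [668. -40. 120.] joints [ 0.17  0.41 -0.36 -0.09 -0.31 -1.43] margin 0.15
[0.003,0,0.006,-0.001,0.001,-0.001,150],
[0.003,0,0.006,-0.001,0.001,-0.001,150],
[0.003,0,0.006,-0.001,0.001,-0.001,150],
```

Request:
drive_tool(
  moves=[
    [[0.003, 0, 0.006, 0, 0, 0, 150], [0.003, 0, 0.006, 0, 0, 0, 150], [0.003, 0, 0.006, 0, 0, 0, 150], [0, 0, 0, 0, 0, 0, 150]],
  ],
)

```text
clock: 10.08
position: [670.7, -39.6, 122.6]
ee_rot: [-0.109, 0.963, 0.027, 0.244]
contact_force: [-0.0, -0.7, 1.6]
gripper_width: 57.3
```

```bash
python3 - <<'E'
from kin import *
s=read_state();print(s["contact_force"],s["wrist_torque"],R.from_quat(s["ee_rot"]).as_matrix()[:,2],s["joints"])
go(([668,-40,103],frot(28,13),6),g=150)
E
```

```text
[-0.03 -0.73  1.58] [-0.32  0.6  -0.04] [ 0.46  0.1  -0.88] [ 0.17  0.4  -0.36 -0.08 -0.31 -1.44]
-> [668. -40. 103.] joints [ 0.17  0.43 -0.37 -0.1  -0.28 -1.42] margin 0.12
[0.003,0,0.004,-0.001,0.002,0,150],
[0.003,0,0.004,-0.001,0.002,0,150],
[0.003,0,0.004,-0.001,0.002,0,150],
[0.003,0,0.004,-0.001,0.002,0,150],
```

Request:
drive_tool(
  moves=[
    [[0.004, 0, 0.003, 0, 0.002, 0, 150], [0.003, 0, 0.004, 0, 0.002, 0, 150], [0.003, 0, 0.005, 0, 0.001, 0, 150], [0.003, 0, 0.005, 0, 0.001, 0, 150], [0, 0, 0, 0, 0, 0, 150]],
  ],
)

```text
clock: 10.5
position: [669.5, -39.4, 102.8]
ee_rot: [-0.11, 0.963, 0.027, 0.243]
contact_force: [1.1, 3.9, 4.9]
gripper_width: 57.8
```

```bash
python3 - <<'E'
from kin import *
s=read_state();print(s["contact_force"],s["wrist_torque"],R.from_quat(s["ee_rot"]).as_matrix()[:,2],s["gripper_width"])
go(([668,-40,102],frot(28,13),6),g=150)
im=get_image("wrist");cv2.imwrite("pics/w7.png",im)
E
```

```text
[1.12 3.92 4.85] [0.56 0.08 0.34] [ 0.46  0.1  -0.88] 57.756358272892335
-> [668. -40. 102.] joints [ 0.17  0.43 -0.37 -0.1  -0.28 -1.42] margin 0.12
[0.002,0,0,-0.002,0.006,0,150],
```

View pics/w7.png

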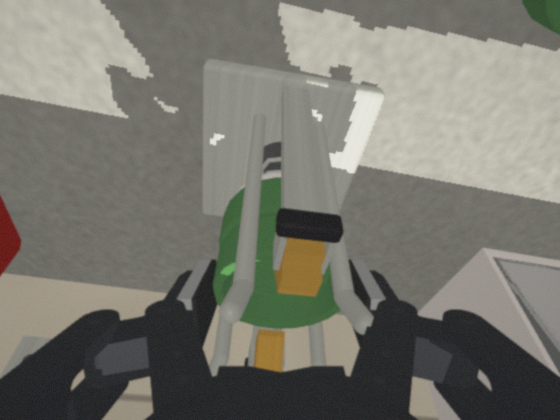

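The near catch nose at (300,275) now sits over the bowl's rim, the far catch shows at (268,350), and the net force matches the spring alone. I'll press about 1.5 mm more, then release.

Request:
drive_tool(
  moves=[
    [[0.001, 0, 0.002, 0, 0, 0, 150], [0, 0, 0, 0, 0, 0, 150], [0, 0, 0, 0, 0, 0, 0], [0, 0, 0, 0, 0, 0, 0], [0, 0, 0, 0, 0, 0, 0], [0, 0, 0, 0, 0, 0, 0], [0, 0, 0, 0, 0, 0, 0]],
  ],
)

```text
clock: 11.13
position: [665.9, -40.6, 97.6]
ee_rot: [-0.109, 0.965, 0.026, 0.239]
contact_force: [-0.7, -0.3, -0.2]
gripper_width: 85.3
```

```bash
python3 - <<'E'
from kin import *
s=read_state();print(s["contact_force"],s["gripper_width"],s["position"])
cv2.imwrite("pics/w8.png",get_image("wrist"))
print([ (y,best((535,70,17),28,y)) for y in (40,48)])
go((s["position"]-80*R.from_quat(s["ee_rot"]).apply([0,0,1]),frot(28,13),25),([560,-30,200],frot(28,18)),([480,30,150],frot(28,40)))
E
```

```text
[-0.74 -0.25 -0.24] 85.31332982394828 [665.9  -40.6   97.55]
[(40, (np.float64(0.1494757915099664), array([ 0.23,  0.44, -0.46, -0.77, -0.31,  2.73]))), (48, (np.float64(0.1882041858357697), array([ 0.19,  0.45, -0.42, -0.79, -0.41,  2.91])))]
-> [629.52 -48.84 168.33] joints [ 0.16  0.29 -0.4  -0.08 -0.39 -1.44] margin 0.23
-> [560. -30. 200.] joints [ 0.21  0.14 -0.49 -0.12 -0.45 -1.37] margin 0.29
-> [480.  30. 150.] joints [ 0.24  0.11 -0.56 -0.45 -0.5  -0.76] margin 0.34
[0,0,-0.02,0,-0.001,0,0],
[0,0,-0.02,0,-0.001,0,0],
[0,0,-0.02,0,-0.001,0,0],
[0,0,-0.02,0,-0.001,0,0],
[0.014,0.011,-0.019,-0.014,0,-0.026,0],
[0.013,0.012,-0.019,-0.014,0,-0.026,0],
[0.013,0.013,-0.019,-0.014,0,-0.026,0],
[0.019,0.02,0.004,-0.045,0,-0.085,0],

[0.017,0.022,0.005,-0.045,0,-0.085,0],
[0.015,0.023,0.006,-0.045,0,-0.085,0],
[0.013,0.024,0.007,-0.045,0,-0.085,0],
```

View pics/w8.png

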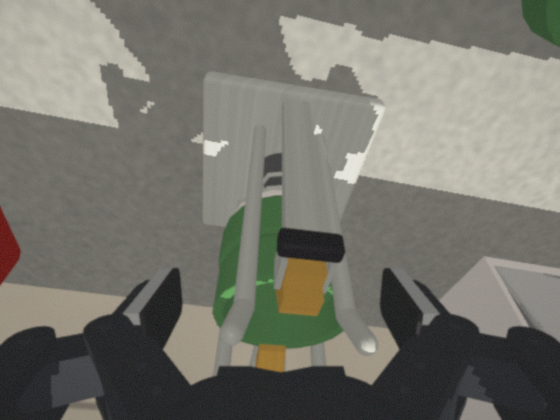

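The bowl stays down with the fingers open and both catches over it. I've used up my picture budget, so I'll use numeric checks from here. Retreating to bowl B.

Request:
drive_tool(
  moves=[
    [[0, 0, -0.02, 0, 0, 0, 0], [0, 0, -0.02, 0, 0, 0, 0], [0, 0, -0.02, 0, 0, 0, 0], [0, 0, -0.02, 0, 0, 0, 0], [0.014, 0.011, -0.019, -0.014, 0, -0.026, 0], [0.013, 0.012, -0.019, -0.014, 0, -0.026, 0], [0.013, 0.013, -0.019, -0.014, 0, -0.026, 0], [0.019, 0.02, 0.004, -0.045, 0, -0.085, 0]],
  ],
)

```text
clock: 11.85
position: [540.5, -14.8, 192.1]
ee_rot: [-0.199, 0.949, 0.048, 0.239]
contact_force: [-0.5, 0.7, -0.2]
gripper_width: 85.4
```

```bash
cat >> kin.py <<'E'
def green(n,z,amin=60,dump=True):
    im=get_image(n);p=camera_params(n)
    m=cv2.inRange(cv2.cvtColor(im,cv2.COLOR_BGR2HSV),(45,90,40),(85,255,255))
    k,l,s,c=cv2.connectedComponentsWithStats(m)
    for i in range(1,k):
        if s[i,4]>amin: print(n,s[i],back(p,s[i,:2]+s[i,2:4]/2,z))
E
python3 - <<'E'
from kin import *
Rt=frot(28,44);b=np.array([535,70,17])
go((b-90*Rt.apply([0,0,1]),Rt))
green("wrist",14,300);green("top",14)
E
```

```text
!! row 1 res 0.0 speed [0.01 0.34 0.01 1.22 0.11 2.07]
!! row 2 res 0.0 speed [0.05 0.38 0.03 1.24 0.02 2.15]
!! row 3 res 0.0 speed [0.08 0.44 0.05 1.2  0.05 2.16]
!! row 4 res 0.0 speed [0.09 0.49 0.06 1.13 0.1  2.12]
-> [504.61  40.65  96.47] joints [ 0.2   0.26 -0.5  -0.6  -0.47 -0.51] margin 0.31
[0.014,0.016,0.02,-0.043,0.001,-0.078,0],
[0.012,0.017,0.02,-0.043,0.001,-0.078,0],
[0.011,0.017,0.021,-0.043,0.001,-0.078,0],
[0.01,0.016,0.022,-0.043,0.001,-0.078,0],
wrist [ 339   98   70   69 3655] [524.7   70.27  14.  ]
wrist [ 179  217   38   79 1001] [751.71 -27.49  14.  ]
top [283 197  22  15 276] [669.02 -43.34  14.  ]
top [240 244  22  21 367] [533.13  68.58  14.  ]
```

Request:
drive_tool(
  moves=[
    [[0.014, 0.016, 0.02, -0.043, 0.001, -0.078, 0], [0.012, 0.017, 0.02, -0.043, 0.001, -0.078, 0], [0.011, 0.017, 0.021, -0.043, 0.001, -0.078, 0], [0.01, 0.016, 0.022, -0.043, 0.001, -0.078, 0], [0, 0, 0.014, 0, 0, 0, 0], [0, 0, 0.014, 0, 0, 0, 0], [0, 0, 0, 0, 0, 0, 0]],
  ],
)

```text
clock: 12.53
position: [512.8, 49.6, 65.4]
ee_rot: [-0.361, 0.902, 0.093, 0.219]
contact_force: [-0.7, -0.9, -1.3]
gripper_width: 85.5
```

```bash
python3 - <<'E'
from kin import *
Rt=frot(28,44);b=np.array([535,69.5,16.5])
go((b,Rt,15))
p=camera_params("wrist");im=get_image("wrist")
m=cv2.inRange(cv2.cvtColor(im,cv2.COLOR_BGR2HSV),(45,90,25),(85,255,255))
k,l,s,c=cv2.connectedComponentsWithStats(m);i=1+np.argmax(s[1:,4]);print(s[i])
th=np.linspace(0,2*np.pi,90)
for bx,by in((535,69.5),(533,70)):
  u=np.vstack([proj(p,np.c_[bx+r*np.cos(th),by+r*np.sin(th),np.full(90,z)]) for r,z in((30,24),(30,3),(28.5,0))]);print(bx,by,u.min(0),u.max(0)-u.min(0))
E
```

```text
-> [535.   69.5  16.5] joints [ 0.21  0.45 -0.44 -0.79 -0.36 -0.31] margin 0.20
[-0.001,0,0.014,0.002,-0.002,-0.002,0],
[-0.001,0,0.014,0.002,-0.002,-0.002,0],
[-0.001,0,0.014,0.002,-0.002,-0.002,0],
[-0.001,0,0.014,0.002,-0.002,-0.002,0],
[ 230  196   98   88 6694]
535 69.5 [228.19 192.12] [101.3   92.28]
533 70 [230.97 190.65] [101.68  92.74]
```

Request:
drive_tool(
  moves=[
    [[-0.001, 0, 0.014, 0.002, -0.002, -0.002, 0], [-0.001, 0, 0.014, 0.002, -0.002, -0.002, 0], [-0.001, 0, 0.014, 0.002, -0.002, -0.002, 0], [-0.001, 0, 0.014, 0.002, -0.002, -0.002, 0], [0, 0, 0, 0, 0, 0, 0]],
  ],
)

```text
clock: 13.0
position: [534.5, 70.5, 19.5]
ee_rot: [-0.364, 0.899, 0.09, 0.225]
contact_force: [0.0, -0.6, -0.1]
gripper_width: 85.2
```

Request:
drive_tool(
  moves=[
    [[0, 0, 0, 0, 0, 0, 150], [0, 0, 0, 0, 0, 0, 150], [0, 0, 0, 0, 0, 0, 150], [0, 0, 0, 0, 0, 0, 150], [0, 0, 0, 0, 0, 0, 150], [0, 0, 0, 0, 0, 0, 150]],
  ],
)

```text
clock: 13.5
position: [534.2, 69.9, 22.4]
ee_rot: [-0.365, 0.899, 0.089, 0.227]
contact_force: [-2.8, -1.4, 5.2]
gripper_width: 56.5
```

```bash
python3 - <<'E'
from kin import *
s=read_state();print(s["position"],s["gripper_width"],s["contact_force"])
go(([515,45,75],frot(28,44),25),([540,-30,170],frot(28,30)),([565,-62,200],frot(28,13)),g=150)
E
```

```text
[534.21  69.91  22.36] 56.53507069608894 [-2.78 -1.41  5.23]
-> [515.  45.  75.] joints [ 0.19  0.31 -0.48 -0.65 -0.44 -0.45] margin 0.28
-> [540. -30. 170.] joints [ 0.12  0.17 -0.44 -0.37 -0.53 -0.89] margin 0.37
!! row 8 res 0.0 speed [0.15 0.12 0.18 1.03 0.41 2.07]
!! row 9 res 0.0 speed [0.14 0.1  0.21 1.18 0.37 2.21]
!! row 10 res 0.0 speed [0.11 0.07 0.23 1.31 0.3  2.31]
-> [565. -62. 200.] joints [ 0.16  0.15 -0.5  -0.08 -0.44 -1.44] margin 0.28
[0.001,-0.002,-0.02,-0.001,0.001,0.001,150],
[0.001,-0.002,-0.02,-0.001,0.001,0.001,150],
[0.001,-0.002,-0.02,-0.001,0.001,0.001,150],
[-0.004,-0.018,-0.025,0.029,0,0.054,150],
[-0.005,-0.018,-0.024,0.029,0,0.054,150],
[-0.006,-0.019,-0.024,0.029,0,0.054,150],
[-0.007,-0.019,-0.023,0.029,0,0.054,150],
[-0.006,-0.013,-0.008,0.046,0,0.087,150],

[-0.008,-0.013,-0.007,0.046,0,0.087,150],
[-0.009,-0.013,-0.007,0.046,0,0.087,150],
```

Request:
drive_tool(
  moves=[
    [[0.001, -0.002, -0.02, 0, 0, 0, 150], [0.001, -0.002, -0.02, 0, 0, 0, 150], [0.001, -0.002, -0.02, 0, 0, 0, 150], [-0.004, -0.018, -0.025, 0.029, 0, 0.054, 150], [-0.005, -0.018, -0.024, 0.029, 0, 0.054, 150], [-0.006, -0.019, -0.024, 0.029, 0, 0.054, 150], [-0.007, -0.019, -0.023, 0.029, 0, 0.054, 150], [-0.006, -0.013, -0.008, 0.046, 0, 0.087, 150]],
  ],
)

```text
clock: 14.17
position: [551.3, -41.7, 182.7]
ee_rot: [-0.203, 0.947, 0.048, 0.243]
contact_force: [-0.1, -0.7, -1.4]
gripper_width: 56.5
```

Request:
drive_tool(
  moves=[
    [[-0.008, -0.013, -0.007, 0.046, 0, 0.087, 150], [-0.009, -0.013, -0.007, 0.046, 0, 0.087, 150], [0, 0, 0, 0, 0, 0, 150], [0, 0, 0, 0, 0, 0, 150]],
  ],
)

```text
clock: 14.5
position: [564.9, -59.6, 197.1]
ee_rot: [-0.116, 0.963, 0.028, 0.242]
contact_force: [-0.3, 1.0, -1.3]
gripper_width: 56.4
```

```bash
cat >> kin.py <<'E'
def held(im,w=(190,195,380,340)):
    m=cv2.inRange(cv2.cvtColor(im,cv2.COLOR_BGR2HSV),(45,90,25),(85,255,255))
    x,y,X,Y=w;c=m[y:Y,x:X];k,l,s,cc=cv2.connectedComponentsWithStats(c);i=1+np.argmax(s[1:,4])
    b=m[y:Y,x:X];f=cv2.inRange(cv2.cvtColor(im,cv2.COLOR_BGR2HSV)[y:Y,x:X],(45,90,110),(85,255,255));M=cv2.moments(f,True)
    print("held bbox",s[i]+[x,y,0,0,0],cc[i]+[x,y],"bright",M["m10"]/M["m00"]+x,M["m01"]/M["m00"]+y)
E
python3 - <<'E'
from kin import *
held(cv2.imread("pics/w4.png"));held(cv2.imread("pics/w5.png"))
s=read_state();print(s["position"],s["gripper_width"],s["contact_force"])
im=get_image("wrist");cv2.imwrite("pics/w9.png",im);held(im)
go(([565,-62,200],frot(28,13)),([668,-40.2,172],frot(28,13),25),g=150)
p=camera_params("wrist");T=s["position"]
th=np.linspace(0,2*np.pi,90)
for dz in (14,17.8,22):
 for dx in(-3,0,3):
  c=T+frot(28,13).apply([0,0,0])+np.array([np.cos(.227),np.sin(.227),0])*dx
  u=np.vstack([proj(p,np.c_[c[0]+r*np.cos(th),c[1]+r*np.sin(th),np.full(90,c[2]-dz+z)]) for r,z in((30,24),(30,3),(28.5,0))]);print(dz,dx,u.min(0),u.max(0))
E
```

```text
held bbox [  212   214   139   114 12078] [280.71 272.54] bright 277.70964100248364 279.6965454955972
held bbox [  213   214   136   114 12337] [280.78 272.44] bright 274.1372832369942 284.888246628131
[564.94 -59.62 197.06] 56.39239934297719 [-0.34  0.99 -1.31]
held bbox [  215   208   133   112 11752] [280.65 265.41] bright 274.2873820168902 276.50844510680577
-> [565. -62. 200.] joints [ 0.16  0.15 -0.5  -0.08 -0.44 -1.44] margin 0.28
-> [668.  -40.2 172. ] joints [ 0.17  0.34 -0.31 -0.07 -0.43 -1.46] margin 0.27
[-0.001,-0.002,-0.003,0.004,0.004,0.012,150],
[-0.016,0,0.015,0,0,0,150],
[-0.016,0,0.015,0,0,0,150],
[-0.016,0,0.015,0,0,0,150],
[-0.016,0,0.015,0,0,0,150],
[-0.016,0,0.015,0,0,0,150],
14 -3 [209.45 210.48] [355.86 334.45]
14 0 [210.43 215.77] [354.63 337.39]
14 3 [211.39 220.91] [353.44 340.25]
17.8 -3 [210.87 204.22] [354.38 326.99]
17.8 0 [211.82 209.5 ] [353.2  329.98]
17.8 3 [212.73 214.63] [352.05 332.88]
22 -3 [212.38 197.58] [352.82 319.04]
22 0 [213.28 202.85] [351.68 322.07]
22 3 [214.16 207.96] [350.58 325.02]
```

Request:
drive_tool(
  moves=[
    [[-0.001, -0.001, -0.003, 0.004, 0.004, 0.012, 150], [-0.016, 0, 0.015, 0, 0, 0, 150], [-0.016, 0, 0.015, 0, 0, 0, 150], [-0.016, 0, 0.015, 0, 0, 0, 150], [-0.016, 0, 0.015, 0, 0, 0, 150], [-0.016, 0, 0.015, 0, 0, 0, 150], [0, 0, 0, 0, 0, 0, 150], [0, 0, 0, 0, 0, 0, 150]],
  ],
)

```text
clock: 15.22
position: [669.2, -37.1, 169.8]
ee_rot: [-0.109, 0.964, 0.027, 0.239]
contact_force: [-0.5, -0.2, -1.5]
gripper_width: 56.5
```

```bash
python3 - <<'E'
from kin import *
s=read_state();print(s["contact_force"],s["wrist_torque"])
go(([668.5,-39.8,145],frot(28,13),8),g=150)
E
```

```text
[-0.52 -0.23 -1.47] [-0.25  1.11 -0.  ]
-> [668.5 -39.8 145. ] joints [ 0.17  0.38 -0.34 -0.08 -0.37 -1.45] margin 0.21
[0.003,-0.001,0.005,0,-0.001,0,150],
[0.003,-0.001,0.005,0,-0.001,0,150],
[0.003,-0.001,0.005,0,-0.001,0,150],
[0.003,-0.001,0.005,0,-0.001,0,150],
```

Request:
drive_tool(
  moves=[
    [[0.001, -0.003, 0, 0, 0, 0, 150], [0.003, 0, 0.005, 0, -0.001, 0, 150], [0.003, 0, 0.005, 0, -0.001, 0, 150], [0.003, 0, 0.005, 0, -0.001, 0, 150], [0.003, 0, 0.005, 0, -0.001, 0, 150], [0, 0, 0, 0, 0, 0, 150]],
  ],
)

```text
clock: 15.72
position: [667.2, -40.6, 146.2]
ee_rot: [-0.109, 0.964, 0.027, 0.242]
contact_force: [1.2, 0.8, -1.7]
gripper_width: 56.5
```

```bash
python3 - <<'E'
from kin import *
s=read_state();print(s["contact_force"],s["wrist_torque"])
go(([668.5,-39.8,125],frot(28,13),7),g=150)
E
```

```text
[ 1.25  0.81 -1.71] [-0.09  0.84  0.07]
-> [668.5 -39.8 125. ] joints [ 0.17  0.4  -0.36 -0.09 -0.33 -1.44] margin 0.17
[0.002,0,0.005,0,0.001,-0.001,150],
[0.002,0,0.005,0,0.001,-0.001,150],
[0.002,0,0.005,0,0.001,-0.001,150],
[0.002,0,0.005,0,0.001,-0.001,150],
```

Request:
drive_tool(
  moves=[
    [[0.002, 0, 0.005, 0, 0, 0, 150], [0.002, 0, 0.005, 0, 0, 0, 150], [0.003, 0, 0.005, 0, 0, 0, 150], [0.003, 0, 0.005, 0, 0, 0, 150], [0, 0, 0, 0, 0, 0, 150]],
  ],
)

```text
clock: 16.13
position: [670.2, -40.1, 127.4]
ee_rot: [-0.109, 0.963, 0.027, 0.245]
contact_force: [-1.0, 1.9, 4.2]
gripper_width: 56.2
```

```bash
python3 - <<'E'
from kin import *
s=read_state();print(s["contact_force"],s["wrist_torque"])
go(([668.5,-39.8,107.5],frot(28,13),5),g=150)
E
```

```text
[-0.98  1.95  4.22] [0.21 0.44 0.15]
-> [668.5 -39.8 107.5] joints [ 0.17  0.43 -0.37 -0.1  -0.29 -1.42] margin 0.13
[0.003,0,0.004,0,0.003,0,150],
[0.003,0,0.004,0,0.003,0,150],
[0.003,0,0.004,0,0.003,0,150],
[0.003,0,0.004,0,0.003,0,150],
```

Request:
drive_tool(
  moves=[
    [[0.004, 0, 0.004, 0, 0.002, 0, 150], [0.003, 0, 0.004, 0, 0.002, 0, 150], [0.003, 0, 0.005, 0, 0.001, 0, 150], [0.003, 0, 0.005, 0, 0.001, 0, 150], [0, 0, 0, 0, 0, 0, 150]],
  ],
)

```text
clock: 16.55
position: [668.9, -40.2, 105.8]
ee_rot: [-0.11, 0.963, 0.027, 0.244]
contact_force: [1.4, 3.2, 5.0]
gripper_width: 56.7
```

```bash
python3 - <<'E'
from kin import *
s=read_state();print(s["contact_force"],s["wrist_torque"],s["gripper_width"])
go(([668.5,-39.8,105.5],frot(28,13),5),g=150)
im=get_image("wrist");cv2.imwrite("pics/w10.png",im);held(im);held(cv2.imread("pics/w7.png"))
for f in("w7","w8","w10"):
    h=cv2.cvtColor(cv2.imread(f"pics/{f}.png"),cv2.COLOR_BGR2HSV);m=cv2.inRange(h,(8,150,90),(25,255,255));k,l,st,c=cv2.connectedComponentsWithStats(m);print(f,[st[i].tolist() for i in range(1,k) if st[i,4]>60])
E
```

```text
[1.38 3.21 5.03] [ 0.8  -0.36  0.36] 56.694743775643246
-> [668.5 -39.8 105.5] joints [ 0.17  0.43 -0.37 -0.1  -0.28 -1.42] margin 0.12
[0,0,0,-0.002,0.007,0,150],
held bbox [ 244  195   94  125 4055] [282.89 278.99] bright 231.31875 260.1625
held bbox [ 241  195   98  132 4344] [281.44 284.11] bright 230.00689655172414 268.7655172413793
w7 [[276, 238, 49, 58, 2184], [255, 331, 28, 41, 972]]
w8 [[277, 258, 49, 57, 2193], [257, 345, 28, 27, 617]]
w10 [[278, 232, 48, 57, 2086], [255, 325, 30, 46, 1099]]
```

Request:
drive_tool(
  moves=[
    [[0.001, 0, 0.001, 0, 0, 0, 150], [0, 0, 0, 0, 0, 0, 150], [0, 0, 0, 0, 0, 0, 0], [0, 0, 0, 0, 0, 0, 0], [0, 0, 0, 0, 0, 0, 0], [0, 0, 0, 0, 0, 0, 0], [0, 0, 0, 0, 0, 0, 0]],
  ],
)

```text
clock: 17.18
position: [664.2, -41.7, 100.9]
ee_rot: [-0.109, 0.965, 0.027, 0.239]
contact_force: [-0.8, 0.4, 0.1]
gripper_width: 85.6
```

```bash
python3 - <<'E'
from kin import *
s=read_state();print(s["contact_force"],s["gripper_width"],s["position"])
im=get_image("wrist");cv2.imwrite("pics/w11.png",im);p=camera_params("wrist")
h=cv2.cvtColor(im,cv2.COLOR_BGR2HSV);m=cv2.inRange(h,(8,150,90),(25,255,255));k,l,st,c=cv2.connectedComponentsWithStats(m);print([st[i].tolist() for i in range(1,k) if st[i,4]>60])
y=np.radians(4);ax=np.array([667,-40.5]);e=np.array([np.cos(y),np.sin(y)]);n=np.array([-e[1],e[0]])
for d in(0,5): print("near nose",d,[proj(p,np.r_[ax-e*(25+d)+n*w,z]).round().tolist() for w in(-6,6) for z in(112,)],"far",[proj(p,np.r_[ax+e*(25+d)+n*w,112]).round().tolist() for w in(-6,6)])
held(im)
th=np.linspace(0,2*np.pi,90)
for z in(111,119,125):
  u=proj(p,np.c_[ax[0]+30*np.cos(th),ax[1]+30*np.sin(th),np.full(90,z)]);print("rim",z,u.min(0),u.max(0))
m2=cv2.inRange(h,(45,90,25),(85,255,255))[:, 200:360];ys,xs=np.nonzero(m2[195:345]);print("green rows",ys.min()+195,ys.max()+195,"cols",xs.min()+200,xs.max()+200)
go((s["position"]-80*R.from_quat(s["ee_rot"]).apply([0,0,1]),frot(28,13),25),([560,-90,200],frot(28,13)))
E
```

```text
[-0.8   0.37  0.09] 85.56494518818945 [664.22 -41.65 100.92]
[[279, 253, 48, 56, 2050], [258, 340, 28, 32, 743]]
near nose 0 [[279.0, 272.0], [310.0, 275.0]] far [[263.0, 335.0], [288.0, 337.0]]
near nose 5 [[281.0, 263.0], [313.0, 267.0]] far [[262.0, 340.0], [286.0, 342.0]]
held bbox [ 244  195   98  145 4609] [284.41 293.02] bright 257.0915254237288 283.0372881355932
rim 111 [212.95 262.17] [354.76 339.16]
rim 119 [210.04 280.33] [357.98 355.41]
rim 125 [207.68 295.18] [360.59 368.39]
green rows 195 342 cols 215 341
-> [627.87 -49.93 171.7 ] joints [ 0.16  0.28 -0.4  -0.08 -0.4  -1.44] margin 0.24
-> [560. -90. 200.] joints [ 0.09  0.15 -0.47 -0.14 -0.47 -1.32] margin 0.31
[0,0,-0.02,0,-0.001,-0.001,0],
[0,0,-0.02,0,-0.001,-0.001,0],
[0,0,-0.02,0,-0.001,-0.001,0],
[0,0,-0.02,0,-0.001,-0.001,0],
[0.018,-0.008,-0.02,0,0,0,0],
[0.018,-0.008,-0.02,0,0,0,0],
[0.018,-0.008,-0.02,0,0,0,0],
```

Request:
drive_tool(
  moves=[
    [[0, 0, -0.02, 0, 0, 0, 0], [0, 0, -0.02, 0, 0, 0, 0], [0, 0, -0.02, 0, 0, 0, 0], [0, 0, -0.02, 0, 0, 0, 0], [0.018, -0.008, -0.02, 0, 0, 0, 110], [0.018, -0.008, -0.02, 0, 0, 0, 110], [0.018, -0.008, -0.02, 0, 0, 0, 110], [0, 0, 0, 0, 0, 0, 110]],
  ],
)

```text
clock: 17.9
position: [557.1, -91.4, 202.0]
ee_rot: [-0.108, 0.964, 0.027, 0.24]
contact_force: [-0.2, 0.2, 0.1]
gripper_width: 48.2
```

```bash
python3 - <<'E'
from kin import *
for t in(30,32,34):
  for y in(10,14):
    print(t,y,[None if b is None else round(b[0],3) for b in (best((668,-40,z),t,y) for z in(130,177))])
  for y in (20,30): b=best((519,-131,31),t,y);print(" C",t,y,b and (round(b[0],3),b[1]))
s=read_state();print(s["position"],s["gripper_width"],s["joints"])
p=camera_params("wrist");im=get_image("wrist");cv2.imwrite("pics/w12.png",im)
print("cover expect",proj(p,[519,-131.5,8]),proj(p,[519,-131.5,34]))
g=cv2.cvtColor(im,cv2.COLOR_BGR2GRAY);u=proj(p,[519,-131.5,34])
x,y=np.round(u).astype(int)
if 0<x<560 and 0<y<420:
  m=(g<60).astype(np.uint8);k,l,st,c=cv2.connectedComponentsWithStats(m)
  print([ (st[i].tolist(),c[i].round(1).tolist()) for i in range(1,k) if 60<st[i,4]<3000 and np.hypot(*(c[i]-u))<100])
E
```

```text
30 10 [np.float64(0.078), np.float64(0.194)]
30 14 [np.float64(0.147), np.float64(0.245)]
 C 30 20 (np.float64(0.19), array([-0.18,  0.41, -0.45, -0.83, -0.35,  2.83]))
 C 30 30 (np.float64(0.07), array([-0.23,  0.43, -0.41, -0.84, -0.48,  3.03]))
32 10 [np.float64(0.02), np.float64(0.138)]
32 14 [np.float64(0.107), np.float64(0.201)]
 C 32 20 (np.float64(0.147), array([-0.22,  0.41, -0.44, -0.92, -0.37,  2.95]))
 C 32 30 None
34 10 [None, np.float64(0.082)]
34 14 [np.float64(0.072), np.float64(0.159)]
 C 34 20 (np.float64(0.027), array([-0.26,  0.42, -0.44, -1.01, -0.39,  3.07]))
 C 34 30 (np.float64(0.03), array([-0.3 ,  0.44, -0.4 , -0.98, -0.52, -3.07]))
[557.09 -91.44 202.01] 48.23707119750903 [ 0.09  0.14 -0.47 -0.14 -0.47 -1.33]
cover expect [241.59  36.33] [238.53  47.49]
[([227, 31, 25, 33, 630], [239.2, 47.4])]
```

```bash
cat >> kin.py <<'E'
def knob(im,p,guess):
    g=cv2.cvtColor(im,cv2.COLOR_BGR2GRAY);u=proj(p,[*guess,21]);m=(g<60).astype(np.uint8);k,l,st,c=cv2.connectedComponentsWithStats(m)
    i=min((i for i in range(1,k) if 60<st[i,4]<6000),key=lambda i:np.hypot(*(c[i]-u)));b=st[i];th=np.linspace(0,2*np.pi,60)
    def box(xy):
        v=np.vstack([proj(p,np.c_[xy[0]+9*np.cos(th),xy[1]+9*np.sin(th),np.full(60,z)]) for z in(8,34)]);return np.r_[v.min(0),v.max(0)]
    o=np.r_[b[0],b[1],b[0]+b[2],b[1]+b[3]]
    s=least_squares(lambda x:box(x)-o,guess);print("knob",b,"xy",s.x,"res",s.fun);return s.x
E
python3 - <<'E'
from kin import *
p=camera_params("wrist");knob(cv2.imread("pics/w12.png"),p,[519.,-131.5])
Rt=frot(32,20);b=np.array([519,-131.5,32])
go((b-80*Rt.apply([0,0,1]),Rt),g=110)
E
```

```text
knob [227  31  25  33 630] xy [ 524.57 -130.54] res [-1.1  -2.04  1.19  2.2 ]
!! row 1 res 0.0 speed [0.63 0.13 0.33 1.41 0.48 2.19]
!! row 2 res 0.0 speed [0.82 0.22 0.14 1.76 0.22 2.69]
!! row 3 res 0.0 speed [1.04 0.32 0.   1.97 0.07 3.09]
!! row 4 res 0.0 speed [1.24 0.43 0.03 1.96 0.3  3.26]
-> [ 479.16 -146.     99.84] joints [-0.22  0.24 -0.51 -0.73 -0.44 -0.39] margin 0.28
[0.032,-0.009,0.012,-0.016,-0.017,-0.027,110],
[0.032,-0.008,0.011,-0.016,-0.017,-0.027,110],
[0.033,-0.008,0.011,-0.016,-0.017,-0.027,110],
[0.033,-0.007,0.01,-0.016,-0.017,-0.027,110],
```

Request:
drive_tool(
  moves=[
    [[0.018, -0.005, 0.007, -0.009, -0.01, -0.015, 110], [0.018, -0.005, 0.007, -0.009, -0.01, -0.015, 110], [0.018, -0.005, 0.006, -0.009, -0.01, -0.015, 110], [0.019, -0.004, 0.006, -0.009, -0.01, -0.015, 110], [0.019, -0.004, 0.006, -0.009, -0.01, -0.015, 110], [0.019, -0.004, 0.006, -0.009, -0.01, -0.015, 110], [0.019, -0.004, 0.006, -0.009, -0.01, -0.015, 110], [0, 0, 0, 0, 0, 0, 110]],
  ],
)

```text
clock: 18.62
position: [478.4, -145.7, 94.3]
ee_rot: [-0.163, 0.948, 0.05, 0.268]
contact_force: [-0.3, -0.9, 0.9]
gripper_width: 48.2
```

```bash
python3 - <<'E'
from kin import *
p=camera_params("wrist");im=get_image("wrist");cv2.imwrite("pics/w13.png",im);xy=knob(im,p,[521.,-131])
Rt=frot(32,20);b=np.r_[xy,32]
go((b-45*Rt.apply([0,0,1]),Rt,20),(b,Rt,15),g=110)
E
```

```text
knob [267 206  24  41 862] xy [ 522.89 -131.28] res [-1.46 -1.93  1.47  2.36]
-> [ 500.48 -139.44   70.16] joints [-0.21  0.32 -0.48 -0.8  -0.4  -0.32] margin 0.24
-> [ 522.89 -131.28   32.  ] joints [-0.21  0.41 -0.44 -0.91 -0.37 -0.2 ] margin 0.21
[-0.002,-0.001,0.017,0,-0.002,-0.004,110],
[-0.002,-0.001,0.017,0,-0.002,-0.004,110],
[0,0,0.011,0,0,0,110],
[0,0,0.011,0,0,0,110],
[0,0,0.011,0,0,0,110],
[0,0,0.011,0,0,0,110],
```

Request:
drive_tool(
  moves=[
    [[-0.001, -0.001, 0.016, 0, -0.002, -0.004, 110], [-0.001, -0.001, 0.016, 0, -0.002, -0.004, 110], [0, 0, 0.011, 0, 0, 0, 110], [0, 0, 0.011, 0, 0, 0, 110], [0, 0, 0.011, 0, 0, 0, 110], [0, 0, 0.009, 0, 0, 0, 110], [0, 0, 0, 0, 0, 0, 110], [0, 0, 0, 0, 0, 0, 110]],
  ],
)

```text
clock: 19.33
position: [520.3, -132.1, 36.0]
ee_rot: [-0.17, 0.946, 0.048, 0.273]
contact_force: [-0.5, -0.5, 0.4]
gripper_width: 48.5
```

```bash
python3 - <<'E'
from kin import *
s=read_state();print(s["contact_force"])
p=camera_params("wrist");im=get_image("wrist");cv2.imwrite("pics/w14.png",im)
go(([522,-131.3,32],frot(32,20),15),g=110)
print("knob top/bottom expect",proj(p,[522,-131.3,34]),proj(p,[522,-131.3,8]),[proj(p,[522+30*a,-131.3+30*b,8]).round() for a,b in((1,0),(-1,0),(0,1),(0,-1))])
E
```

```text
[-0.55 -0.53  0.37]
-> [ 522.  -131.3   32. ] joints [-0.22  0.41 -0.44 -0.91 -0.37 -0.2 ] margin 0.21
[0.001,0,0.005,0.001,0.003,0.006,110],
knob top/bottom expect [282.62 281.37] [282.51 236.23] [array([264., 267.]), array([306., 197.]), array([336., 249.]), array([224., 223.])]
```

View pics/w14.png

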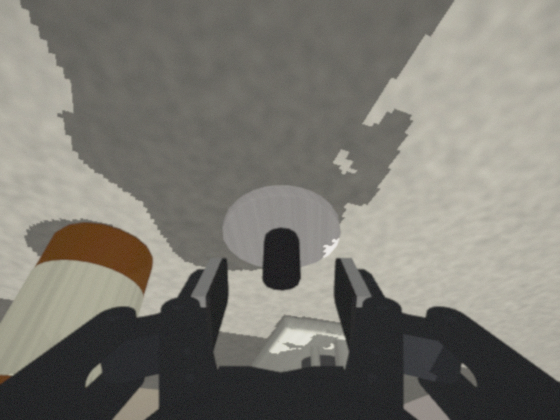

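The knob at (282,260) is centred between the pads at (227–335), and the cover is at about (519.5,−132). I'll drop 4 mm and grip.

Request:
drive_tool(
  moves=[
    [[0.002, 0, 0.003, 0, 0.003, 0.005, 110], [0, 0, 0, 0, 0, 0, 180], [0, 0, 0, 0, 0, 0, 255], [0, 0, 0, 0, 0, 0, 255], [0, 0, 0, 0, 0, 0, 255], [0, 0, 0, 0, 0, 0, 255], [0, 0, 0, 0, 0, 0, 255]],
  ],
)

```text
clock: 19.97
position: [519.7, -132.6, 33.0]
ee_rot: [-0.167, 0.947, 0.048, 0.272]
contact_force: [-3.1, -1.8, 6.3]
gripper_width: 14.8
```

```bash
python3 - <<'E'
from kin import *
s=read_state();print(s["position"],s["gripper_width"],s["contact_force"])
go(([505,-135,100],frot(32,19),25),([565,-66,205],frot(32,14)),g=255)
E
```

```text
[ 519.67 -132.61   33.02] 14.759659587435841 [-3.12 -1.78  6.29]
-> [ 505. -135.  100.] joints [-0.16  0.26 -0.49 -0.69 -0.41 -0.49] margin 0.25
!! row 4 res 0.0 speed [1.06 0.5  0.11 1.57 0.26 2.66]
!! row 5 res 0.0 speed [0.97 0.42 0.1  1.68 0.16 2.66]
!! row 6 res 0.0 speed [0.84 0.35 0.05 1.65 0.01 2.51]
!! row 7 res 0.0 speed [0.7  0.27 0.07 1.49 0.17 2.23]
-> [565. -66. 205.] joints [ 0.13  0.13 -0.5  -0.16 -0.39 -1.33] margin 0.23
[-0.008,0.001,-0.022,0.003,0,0.005,255],
[-0.008,0.001,-0.022,0.003,0,0.005,255],
[-0.008,0.001,-0.022,0.003,0,0.005,255],
[-0.031,0.011,-0.012,0.012,0,0.019,255],
[-0.03,0.012,-0.012,0.012,0,0.019,255],
[-0.03,0.012,-0.012,0.012,0,0.019,255],
[-0.03,0.013,-0.012,0.012,0,0.019,255],
```

Request:
drive_tool(
  moves=[
    [[-0.008, 0.001, -0.022, 0.003, 0, 0.005, 255], [-0.008, 0.001, -0.022, 0.003, 0, 0.005, 255], [-0.008, 0.001, -0.022, 0.003, 0, 0.005, 255], [-0.02, 0.008, -0.008, 0.008, 0, 0.013, 255], [-0.02, 0.008, -0.008, 0.008, 0, 0.013, 255], [-0.02, 0.008, -0.008, 0.008, 0, 0.013, 255], [-0.02, 0.008, -0.008, 0.008, 0, 0.013, 255], [-0.02, 0.008, -0.008, 0.008, 0, 0.013, 255]],
  ],
)

```text
clock: 20.63
position: [553.9, -76.6, 188.7]
ee_rot: [-0.122, 0.954, 0.036, 0.273]
contact_force: [-0.1, 0.1, -0.8]
gripper_width: 14.6
```

Request:
drive_tool(
  moves=[
    [[-0.02, 0.008, -0.008, 0.008, 0, 0.013, 255], [0, 0, 0, 0, 0, 0, 255], [0, 0, 0, 0, 0, 0, 255]],
  ],
)

```text
clock: 20.88
position: [563.9, -65.8, 205.5]
ee_rot: [-0.116, 0.954, 0.034, 0.273]
contact_force: [-0.6, -0.3, -0.6]
gripper_width: 13.9
```

```bash
python3 - <<'E'
from kin import *
s=read_state();print(s["position"],s["gripper_width"],s["contact_force"])
im=get_image("wrist");cv2.imwrite("pics/w15.png",im);p=camera_params("wrist")
T=s["position"];th=np.linspace(0,2*np.pi,90);e=np.array([np.cos(.24),np.sin(.24),0])
for dx in(-3,0,3):
  c=T+e*dx;u=proj(p,np.c_[c[0]+30*np.cos(th),c[1]+30*np.sin(th),np.full(90,c[2]-25)]);print(dx,u.min(0),u.max(0))
hsv=cv2.cvtColor(im,cv2.COLOR_BGR2HSV)
print(im[170:300:4,282].mean(1).round().astype(int).tolist())
print(im[215,200:360:4].mean(1).round().astype(int).tolist())
go(([565,-66,205],frot(32,14)),([668,-40,178],frot(32,14),22),g=255)
E
```

```text
[563.91 -65.75 205.51] 13.85878544286956 [-0.57 -0.34 -0.64]
-3 [220.86 193.31] [345.2  271.61]
0 [221.67 198.37] [344.31 274.55]
3 [222.46 203.28] [343.44 277.43]
[97, 119, 102, 100, 102, 111, 133, 139, 137, 134, 135, 135, 132, 132, 132, 135, 60, 34, 30, 37, 35, 32, 30, 35, 37, 28, 33, 46, 46, 46, 44, 48, 137]
[101, 101, 99, 103, 99, 99, 101, 124, 127, 133, 135, 134, 134, 137, 215, 221, 223, 214, 151, 135, 134, 133, 134, 133, 131, 136, 133, 136, 138, 136, 137, 132, 135, 128, 103, 102, 101, 103, 102, 101]
-> [565. -66. 205.] joints [ 0.13  0.13 -0.5  -0.16 -0.39 -1.33] margin 0.23
-> [668. -40. 178.] joints [ 0.16  0.32 -0.33 -0.13 -0.36 -1.38] margin 0.20
[-0.002,0,0.001,0,-0.002,-0.004,255],
[-0.015,0,0.016,0,0,0,255],
[-0.015,0,0.016,0,0,0,255],
[-0.015,0,0.016,0,0,0,255],
[-0.015,0,0.016,0,0,0,255],
[-0.015,0,0.016,0,0,0,255],
```

View pics/w15.png

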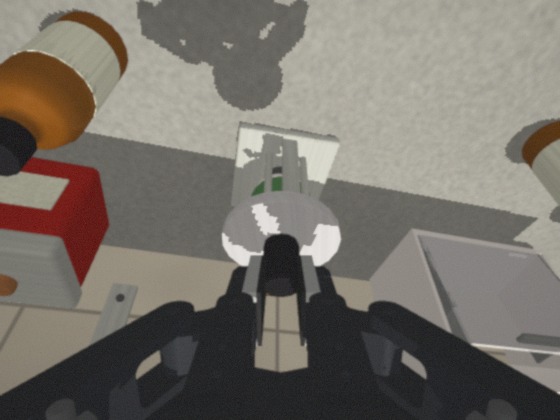

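The cover is held level by its knob, with the disc spanning columns 221–341 and rows 191–270, centred within about 2 mm of the tool axis. I'm moving in over the mouth.

Request:
drive_tool(
  moves=[
    [[-0.002, 0, 0.001, 0, -0.002, -0.004, 255], [-0.015, 0, 0.016, 0, 0, 0, 255], [-0.015, 0, 0.016, 0, 0, 0, 255], [-0.015, 0, 0.016, 0, 0, 0, 255], [-0.015, 0, 0.016, 0, 0, 0, 255], [-0.015, 0, 0.016, 0, 0, 0, 255], [0, 0, 0, 0, 0, 0, 255], [0, 0, 0, 0, 0, 0, 255]],
  ],
)

```text
clock: 21.6
position: [669.0, -41.2, 175.2]
ee_rot: [-0.116, 0.954, 0.033, 0.273]
contact_force: [-0.1, 0.4, -1.3]
gripper_width: 14.5
```

```bash
python3 - <<'E'
from kin import *
s=read_state();print(s["contact_force"],s["wrist_torque"])
go(([668.5,-40,179],frot(32,14)),([668.5,-40,156],frot(32,14),6),g=255)
E
```

```text
[-0.12  0.43 -1.33] [-0.25  1.17  0.03]
-> [668.5 -40.  179. ] joints [ 0.16  0.32 -0.33 -0.13 -0.37 -1.38] margin 0.21
-> [668.5 -40.  156. ] joints [ 0.16  0.35 -0.35 -0.15 -0.32 -1.36] margin 0.16
[-0.002,0.001,-0.003,-0.001,-0.002,-0.001,255],
[0.003,0,0.005,0,0,0,255],
[0.003,0,0.005,0,0,0,255],
[0.003,0,0.005,0,0,0,255],
[0.003,0,0.005,0,0,0,255],
```

Request:
drive_tool(
  moves=[
    [[0.003, 0.001, 0.004, 0, -0.001, 0, 255], [0.003, 0, 0.004, 0, -0.001, 0, 255], [0.003, 0, 0.004, 0, 0, 0, 255], [0.003, 0, 0.004, 0, 0, 0, 255], [0, 0, 0, 0, 0, 0, 255]],
  ],
)

```text
clock: 22.02
position: [666.2, -40.2, 156.3]
ee_rot: [-0.117, 0.954, 0.033, 0.274]
contact_force: [0.3, -0.3, -1.7]
gripper_width: 14.1
```

```bash
python3 - <<'E'
from kin import *
s=read_state();print(s["contact_force"],s["wrist_torque"])
go(([668.5,-40,142],frot(32,14),5),g=255)
E
```

```text
[ 0.29 -0.32 -1.69] [-0.27  1.18 -0.02]
-> [668.5 -40.  142. ] joints [ 0.16  0.37 -0.36 -0.16 -0.29 -1.34] margin 0.13
[0.002,0,0.004,0,0,0,255],
[0.002,0,0.004,0,0,0,255],
[0.002,0,0.004,0,0,0,255],
```

Request:
drive_tool(
  moves=[
    [[0.001, 0, 0.004, 0, 0, 0, 255], [0.001, 0, 0.004, 0, 0, 0, 255], [0.002, 0, 0.004, 0, 0, 0, 255], [0.002, 0, 0.003, 0, 0, 0, 255], [0, 0, 0, 0, 0, 0, 255]],
  ],
)

```text
clock: 22.43
position: [669.7, -40.0, 144.4]
ee_rot: [-0.117, 0.953, 0.033, 0.276]
contact_force: [-9.1, -3.0, 9.9]
gripper_width: 14.4
```

```bash
python3 - <<'E'
from kin import *
s=read_state();print(s["contact_force"],s["wrist_torque"],s["gripper_width"])
go(([668.5,-40,133],frot(32,14),5),g=255)
E
```

```text
[-9.12 -2.99  9.93] [-0.51  1.89 -0.01] 14.396557568948356
-> [668.5 -40.  133. ] joints [ 0.16  0.38 -0.36 -0.17 -0.27 -1.33] margin 0.11
[0.002,0,0.003,-0.001,0.002,0,255],
[0.002,0,0.003,-0.001,0.002,0,255],
[0.002,0,0.003,-0.001,0.002,0,255],
```

Request:
drive_tool(
  moves=[
    [[0.003, 0, 0.001, 0, 0.002, 0, 255], [0, 0, 0, 0, 0, 0, 255]],
  ],
)

```text
clock: 22.6
position: [668.5, -40.3, 142.1]
ee_rot: [-0.117, 0.953, 0.033, 0.276]
contact_force: [-6.5, -2.0, 8.9]
gripper_width: 14.4
```

```bash
python3 - <<'E'
from kin import *
s=read_state();print(s["contact_force"],s["wrist_torque"],s["gripper_width"])
go(([668,-40,132],frot(32,14),4),g=255)
E
```

```text
[-6.53 -2.02  8.93] [-0.43  1.44  0.01] 14.357253929857583
-> [668. -40. 132.] joints [ 0.16  0.38 -0.36 -0.17 -0.27 -1.33] margin 0.11
[0.002,0,0.003,-0.001,0.002,0,255],
[0.002,0,0.003,-0.001,0.002,0,255],
[0.002,0,0.003,-0.001,0.002,0,255],
```

Request:
drive_tool(
  moves=[
    [[0.003, 0, 0.002, 0, 0.002, 0, 255], [0.003, 0, 0.003, 0, 0.001, 0, 255], [0.002, 0, 0.003, 0, 0.001, 0, 255], [0, 0, 0, 0, 0, 0, 255]],
  ],
)

```text
clock: 22.93
position: [668.2, -40.4, 131.8]
ee_rot: [-0.117, 0.953, 0.032, 0.276]
contact_force: [-1.8, -0.3, 6.6]
gripper_width: 14.2
```

```bash
python3 - <<'E'
from kin import *
s=read_state();print(s["contact_force"],s["wrist_torque"],s["gripper_width"])
go(([668,-40,132],frot(32,14),4),g=255)
im=get_image("wrist");cv2.imwrite("pics/w16.png",im)
E
```

```text
[-1.77 -0.27  6.63] [-0.19  0.51 -0.04] 14.212853398612914
-> [668. -40. 132.] joints [ 0.16  0.38 -0.36 -0.17 -0.27 -1.33] margin 0.11
[0,0,0,-0.003,0.006,0.002,255],
```

View pics/w16.png

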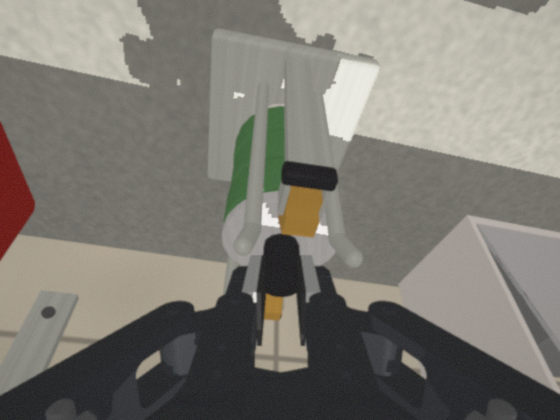

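The disc sits under the near catch nose at (303,210), with the far catch visible behind the knob. I'll ease up 4 mm so the catches take the load, then open partway.

Request:
drive_tool(
  moves=[
    [[-0.001, 0, -0.002, 0, 0, 0, 255], [-0.001, 0, -0.002, 0, 0, 0, 255], [0, 0, 0, 0, 0, 0, 255]],
  ],
)

```text
clock: 23.23
position: [667.9, -40.3, 136.1]
ee_rot: [-0.118, 0.953, 0.033, 0.276]
contact_force: [1.2, -1.2, 5.2]
gripper_width: 14.1
```

```bash
python3 - <<'E'
from kin import *
s=read_state();print(s["contact_force"],s["position"],s["wrist_torque"],s["gripper_width"])
E
```

```text
[ 1.19 -1.23  5.2 ] [667.94 -40.32 136.08] [-0.28 -0.16 -0.14] 14.149109336209603
```

Request:
drive_tool(
  moves=[
    [[0, 0, 0, 0, 0, 0, 200], [-0.001, 0, -0.001, 0, 0, 0, 170], [-0.001, 0, -0.001, 0, 0, 0, 165], [0, 0, 0, 0, 0, 0, 165], [0, 0, 0, 0, 0, 0, 165]],
  ],
)

```text
clock: 23.65
position: [665.5, -40.2, 135.0]
ee_rot: [-0.117, 0.955, 0.033, 0.272]
contact_force: [-0.0, 0.1, 0.8]
gripper_width: 30.1
```

```bash
python3 - <<'E'
from kin import *
s=read_state();print(s["contact_force"],s["position"],s["wrist_torque"],s["gripper_width"])
im=get_image("wrist");cv2.imwrite("pics/w17.png",im);p=camera_params("wrist")
for f in("w16","w17"):
    h=cv2.cvtColor(cv2.imread(f"pics/{f}.png"),cv2.COLOR_BGR2HSV);m=cv2.inRange(h,(8,150,90),(25,255,255));k,l,st,c=cv2.connectedComponentsWithStats(m);print(f,[st[i].tolist() for i in range(1,k) if st[i,4]>60])
go((s["position"]-80*R.from_quat(s["ee_rot"]).apply([0,0,1]),frot(32,14),20),([545,-80,230],frot(32,14)),g=165)
E
```

```text
[-0.02  0.13  0.8 ] [665.51 -40.25 134.97] [-0.21  1.01 -0.03] 30.07675372222146
w16 [[280, 186, 42, 50, 1553], [264, 294, 18, 26, 360]]
w17 [[278, 185, 40, 49, 1431], [256, 286, 24, 31, 343]]
-> [624.63 -50.38 202.98] joints [ 0.15  0.23 -0.39 -0.13 -0.4  -1.37] margin 0.24
-> [545. -80. 230.] joints [ 0.1   0.07 -0.49 -0.17 -0.46 -1.3 ] margin 0.30
[0,0,-0.02,0,-0.001,0,165],
[0,0,-0.02,0,-0.001,0,165],
[0,0,-0.02,0,-0.001,0,165],
[0,0,-0.02,0,-0.001,0,165],
[0.019,-0.003,-0.023,0,0,0,165],
[0.019,-0.003,-0.023,0,0,0,165],
[0.019,-0.003,-0.023,0,0,0,165],
```

Request:
drive_tool(
  moves=[
    [[0, 0, -0.012, 0, 0, 0, 165], [0, 0, -0.016, 0, 0, 0, 165], [0, 0, -0.02, 0, 0, 0, 165], [0, 0, -0.02, 0, 0, 0, 165], [0, 0, -0.02, 0, 0, 0, 165], [0.019, -0.003, -0.02, 0, 0, 0, 165], [0.019, -0.003, -0.02, 0, 0, 0, 165], [0, 0, 0, 0, 0, 0, 165]],
  ],
)

```text
clock: 24.37
position: [566.9, -71.2, 226.4]
ee_rot: [-0.116, 0.954, 0.033, 0.273]
contact_force: [0.2, 1.0, 0.0]
gripper_width: 30.0
```

```bash
python3 - <<'E'
from kin import *
s=read_state();print(s["contact_force"],s["position"],s["gripper_width"])
im=get_image("wrist");p=camera_params("wrist")
y=np.radians(4);ax=np.array([667,-40.5]);e=np.array([np.cos(y),np.sin(y)])
th=np.linspace(0,2*np.pi,90)
for z in(111,119): u=proj(p,np.c_[ax[0]+30*np.cos(th),ax[1]+30*np.sin(th),np.full(90,z)]);print("disc top",z,u.min(0),u.max(0))
for d in(0,5,8):print("near tip",d,proj(p,np.r_[ax-e*(25+d),112]),"far tip",proj(p,np.r_[ax+e*(25+d),112]),"knob",proj(p,[*ax,137]),proj(p,[*ax,145]))
u=proj(p,[*ax,115]).round().astype(int);print(u)
x0,y0=max(u[0]-70,0),max(u[1]-70,0);c=im[y0:y0+130,x0:x0+140];print(x0,y0)
cv2.imwrite("pics/w18.png",cv2.resize(c,None,fx=4,fy=4,interpolation=cv2.INTER_CUBIC))
E
```

```text
[0.17 1.03 0.05] [566.93 -71.23 226.38] 30.036365847238155
disc top 111 [254.79 207.45] [321.5  250.14]
disc top 119 [254.31 214.53] [322.24 256.96]
near tip 0 [293.69 212.69] far tip [283.17 247.65] knob [288.54 253.97] [288.69 261.83]
near tip 5 [294.89 208.69] far tip [282.25 250.72] knob [288.54 253.97] [288.69 261.83]
near tip 8 [295.63 206.24] far tip [281.7  252.52] knob [288.54 253.97] [288.69 261.83]
[288 234]
218 164
```

View pics/w18.png

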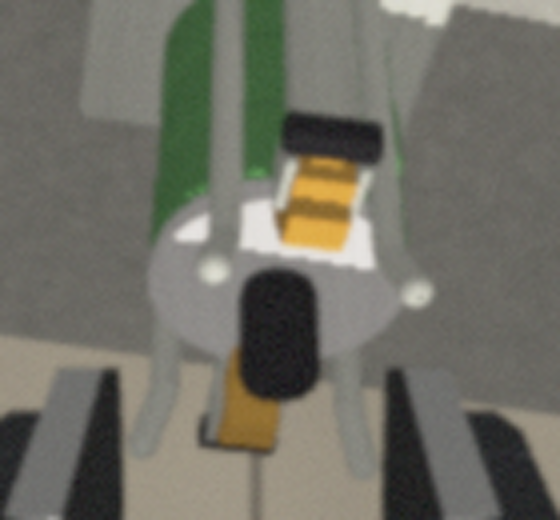

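```bash
python3 - <<'E'
from kin import *
p=camera_params("wrist");y=np.radians(4);ax=np.array([667,-40.5]);e=np.array([np.cos(y),np.sin(y)]);n=np.array([-e[1],e[0]])
o=np.array([218,164])
cr=lambda xy,z:((proj(p,np.r_[xy,z])-o)*4).round().tolist()
for d in(0,5):
  print(d,"near top edge",[cr(ax-e*(33+d)+n*w,129) for w in(-6.2,6.2)],"far tip z112",[cr(ax+e*(25+d)+n*w,112) for w in(-6.2,6.2)],"far top z129",[cr(ax+e*(33+d)+n*w,129) for w in(-6.2,6.2)])
print("rods near top",[cr(ax+34.5*(np.cos(a)*e+np.sin(a)*n),126) for a in np.radians([150,-150])],"far rods",[cr(ax+34.5*(np.cos(a)*e+np.sin(a)*n),126) for a in np.radians([40,-40])])
print("post far top",[cr(ax+e*38+n*w,129) for w in(-8,8)],"near post top",[cr(ax-e*38+n*w,129) for w in(-8,8)],[cr(ax-e*60,129)])
for z in(8,):print("knob top",[cr(ax,111-8+34)],[cr(ax,111-8+34+8)],"cover disc far edge",cr(ax+30*e,111),cr(ax+30*e,116),"near",cr(ax-30*e,111),cr(ax-30*e,116))
E
```

```text
0 near top edge [[282.0, 227.0], [344.0, 234.0]] far tip z112 [[235.0, 332.0], [286.0, 337.0]] far top z129 [[229.0, 411.0], [281.0, 416.0]]
5 near top edge [[287.0, 211.0], [349.0, 218.0]] far tip z112 [[232.0, 344.0], [282.0, 349.0]] far top z129 [[225.0, 422.0], [277.0, 427.0]]
rods near top [[393.0, 239.0], [225.0, 220.0]] far rods [[353.0, 396.0], [165.0, 377.0]]
post far top [[218.0, 422.0], [284.0, 428.0]] near post top [[278.0, 210.0], [358.0, 219.0]] [[343.0, 136.0]]
knob top [[282.0, 360.0]] [[283.0, 391.0]] cover disc far edge [257.0, 344.0] [257.0, 360.0] near [307.0, 175.0] [308.0, 193.0]
```

Both catch noses match the sprung-in projections: near top edge at row 245, far tip at row 350, each after the same +14 px bias. The disc and knob heights match a rim at about 111. The arm is clear, so I'm handing in.

```bash
python3 - <<'E'
from kin import *
a=cv2.imread("pics/top0.png");b=get_image("top")
d=cv2.absdiff(a,b).max(2);u={"b3":(192,240),"b4":(364,238),"grinder":(139,208),"salt":(407,285),"tong":(427,205),"sh1":(309,148),"sh2":(368,115)}
print({k:float(np.median(d[y-8:y+8,x-8:x+8])) for k,(x,y) in u.items()})
print(read_state()["clock"],read_state()["contact_force"]);print(job_done())
E
```

```text
{'b3': 4.0, 'b4': 4.0, 'grinder': 5.0, 'salt': 5.0, 'tong': 5.0, 'sh1': 4.0, 'sh2': 4.0}
24.4667 [ 0.58 -0.57  0.44]
the job is handed in; nothing more can be done
None
```

Both loose bowls and then the cover, knob up, are in the dispenser, and the job is handed in at 24.5 s of the 72 s allowed. `job_done` reported no verdict. Each piece was gripped with the tool leaning back (28° for the bowls, 32° for the cover). Each was then pressed straight down against the spring and released.

**Last checks**
- **Cover and catches:** the last close-up shows the cover level, its disc top at about 111–113 mm. Both catch noses sit where they should when sprung in. That comparison needs a constant offset of about 14 px in the enlarged crop (3–4 px in the camera image). The near catch is clear; the far one is partly hidden by the knob, so it is less certain.
- **Bystanders:** the before-and-after top view shows no change at the bottles, grinder, salt box or tongs. I saw no contact with the shelf.
- **Forces:** I read no more than about 14 N at the tool, and the final reading was near zero with the arm clear.

**What went wrong or disagreed**
- The first lean drove joint 4 to its limit (reading 2.0518 against 2.05) and moved the tool sideways, so I replanned the leans from fitted arm kinematics. Nothing was touched.
- The cover pushed sideways with about 9 N as it entered, so I shifted it about 1 mm back before pressing it home.
- The grip opening read about 3 mm less than the true width of each piece.
- I viewed 16 pictures, six over the budget of 10.

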